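Make up the shelf kit and the trailer kit in stacked trays

TASK

Make up two kits in the shed. Put the shelf kit, the steel corner bracket and the short wooden cleat, into the tray with the corner sockets, one in each half and lying flat on its floor; put the trailer kit, the tow ball (upright) and the big nut (flat), into the tray with the handle, one in each half; and stack the handle tray on the socket tray so that all four pins are fully home in the sockets. Leave the small nut and the long cleat lying where they are, and let go of everything.

Things in the scene. Friction and masses are not known exactly. Their poses are not given: they have to be found in the camera images.
- base_tray: Socket tray, no handle, plywood, 220 (x) x 150 (y) mm, loose, 2.2 kg. Origin: centre of underside. Floor top at z 6, walls (6 thick) and a 10 mm divider at x = 0 along y up to z 28: two halves, |x| 5 to 104, |y| to 69 mm. Corner posts 28 mm square at x +-96, y +-61, flat tops at z 50, each with a 15 mm square socket 16 deep, chamfered 3 mm. Left or right of the stock, x roughly world x.
- top_tray: Handle tray, plywood, 220 (x) x 150 (y) mm, loose, 0.45 kg, on four 10 mm pins, 12 long, tapered, at x +-96, y +-61. Origin: centre, at the height of the pin tips. Floor z 12 to 18; walls (6 thick) and 12 mm divider at x = 0 along y up to z 45: halves |x| 6 to 104, |y| to 69. Home on the socket tray its origin is 38 mm above that tray's, either way round. Starts on the other side of the stock.
- tray_grip (a point): Handle of the handle tray: point in the middle of the upright wooden grip board that stands on its divider, 12 mm below the board's top, 70 mm above the tray's origin; axes as the tray's. The board is 18 mm thick (x), 80 mm long (y), top 82 mm above the tray's origin.
- bracket_leg (a point): Steel corner bracket, an L lying on its side, 28 mm high, equal legs 60 mm long outside, 9 mm thick, 0.15 kg. Point: middle of one leg, half-way up; this leg runs along x (+-30 mm). The other leg rises in +y from this leg's -x end (centre line at x -25.5, out to y +55.5). Centre of the 60 x 60 mm outline: y +25.5 from the point.
- short_cleat_mid (a point): Short wooden cleat (for the shelf kit), a bar 62 mm (x) by 30 mm (y) by 24 mm high with two screw holes; the point is its centre.
- long_cleat_mid (a point): Long wooden cleat (not wanted, leave it), 98 mm (x) by 30 mm (y) by 24 mm high, two screw holes; the point is its centre.
- big_nut_mid (a point): Big steel hexagon nut (for the trailer kit), lying flat, 42 mm across flats, 24 mm high, bore 24 mm, about 0.18 kg; the point is its centre, half-way up. Two flats face +-x, the others every 60 degrees.
- small_nut_mid (a point): Small steel hexagon nut (not wanted, leave it), lying flat, 26 mm across flats, 18 mm high; the point is its centre, half-way up.
- tow_ball_mid (a point): Steel tow ball standing upright: ball 50 mm in diameter on a 24 mm neck and a 46 mm round foot, 67 mm tall, about 0.4 kg. The point is the centre of the ball, 42 mm above the underside. It can be taken by the ball from above.
There are look-alikes about, which are no part of the job. What is shaped like the part that bears short_cleat_mid but pink or red is not meant. Leave any turquoise look-alike of the part that bears big_nut_mid alone.

How it is judged:
At the end, for the whole second after the job is handed in: Bracket and short cleat flat on the socket tray's floor, tow ball upright and big nut flat on the handle tray's (0.15 rad, 5 mm in height), one per half; handle tray stacked, pins home (4 mm in height, 6 mm sideways, 0.06 rad); small nut and long cleat moved under 40 mm; all at rest (((x of bracket_leg in the frame of base_tray between 0.01 and 0.1 m and y of bracket_leg in the frame of base_tray between -0.072 and 0.072 m and z of bracket_leg in the frame of base_tray between 0.015 and 0.025 m and x of short_cleat_mid in the frame of base_tray between -0.1 and -0.01 m and y of short_cleat_mid in the frame of base_tray between -0.072 and 0.072 m and z of short_cleat_mid in the frame of base_tray between 0.013 and 0.023 m) or (x of bracket_leg in the frame of base_tray between -0.1 and -0.01 m and y of bracket_leg in the frame of base_tray between -0.072 and 0.072 m and z of bracket_leg in the frame of base_tray between 0.015 and 0.025 m and x of short_cleat_mid in the frame of base_tray between 0.01 and 0.1 m and y of short_cleat_mid in the frame of base_tray between -0.072 and 0.072 m and z of short_cleat_mid in the frame of base_tray between 0.013 and 0.023 m)) and ((x of tow_ball_mid in the frame of top_tray between 0.01 and 0.1 m and y of tow_ball_mid in the frame of top_tray between -0.072 and 0.072 m and z of tow_ball_mid in the frame of top_tray between 0.055 and 0.065 m and x of big_nut_mid in the frame of top_tray between -0.1 and -0.01 m and y of big_nut_mid in the frame of top_tray between -0.072 and 0.072 m and z of big_nut_mid in the frame of top_tray between 0.025 and 0.035 m) or (x of tow_ball_mid in the frame of top_tray between -0.1 and -0.01 m and y of tow_ball_mid in the frame of top_tray between -0.072 and 0.072 m and z of tow_ball_mid in the frame of top_tray between 0.055 and 0.065 m and x of big_nut_mid in the frame of top_tray between 0.01 and 0.1 m and y of big_nut_mid in the frame of top_tray between -0.072 and 0.072 m and z of big_nut_mid in the frame of top_tray between 0.025 and 0.035 m)) and z of top_tray in the frame of base_tray between 0.033 and 0.042 m and horizontal distance between top_tray and base_tray below 0.006 m and angle between the x axis of top_tray and the x axis of base_tray, either way round below 0.06 rad and angle between each of base_tray, top_tray's own z axis and vertical below 0.05 rad and distance of each of small_nut_mid, long_cleat_mid from where it was at the start of the episode below 0.04 m and angle between tow_ball_mid's own z axis and vertical below 0.15 rad and angle between the z axis of each of bracket_leg, short_cleat_mid and the z axis of base_tray, either way round below 0.15 rad and angle between the z axis of big_nut_mid and the z axis of top_tray, either way round below 0.15 rad and linear speed of each of bracket, short_cleat, tow_ball, big_nut, top_tray, base_tray below 0.02 m/s); the robot touches nothing.
It fails at once if the small nut or the long cleat is moved more than 40 mm (distance of any of small_nut_mid, long_cleat_mid from where it was at the start of the episode above 0.04 m).
It also fails if it takes over 147 s, if anything falls off the work surface, if the arm or the gripper's body presses on something with over 40 N, if the wrist force passes 120 N, or if a joint passes its speed limit or range.

ROBOT

A 6-joint arm with a two-finger parallel gripper is mounted at the origin on the work surface. World frame = base frame: x ahead of the robot, y to its left, z up, the work surface at z = 0. Lengths are in m, angles in rad, forces in N, time in s.
With the tool pointing down it reaches from about 0.35 to 0.85 m from the base axis. Payload 8.1 kg.
Tool frame: the origin (TCP) lies at the very end of the fingers, on their centre line; the grasp point (between the pads) lies 19 mm behind it (arm.tcp_to_grasp is the distance from the TCP to the grasp point, in m); y points along the fingers, x is the direction in which the jaws open and shut, and the axes are right-handed (so a half turn about y gives the same grasp; the last joint's range is limited). The gripper opens to 93 mm and grips with 3 to 60 N. Pads are 15 mm wide; open, the fingers measure 128 mm over their backs; the gripper's body (75 mm by 188 mm) begins 65 mm behind the grasp point.
Start: joints at [1.212, 0.13, 1.488, -0, 1.523, -0.085], TCP at [0.162, 0.578, 0.219] pointing down, gripper open.
Joint ranges: [-2.96, 2.96], [-0.89, 2.26], [0.02, 2.5], [-1.34, 4.48], [0, 2.73], [-2.66, 2.66]. Speed limits (rad/s): [2.39, 2.39, 2.79, 3.14, 3.14, 3.14].

INTERFACE

Orientations are given as a unit quaternion [x, y, z, w].
In Python, from cell import arm, eyes gives the robot as it stands.
- The arm moves only by the tool step_arm, never from a script. Its argument "steps" is a list of rows, each an object of numbers: "fingers": the closure, from 0 (fully open) to 1 (shut); "dx", "dy", "dz": the shift along the tool's x, y, z in units of 40 mm (1.0 is 40 mm); "ax", "ay", "az": the turn, a rotation vector about the tool's x, y, z in units of 6 degrees (1.0 is 6 degrees). In form: [{"fingers": .., "dx": .., "dy": .., "dz": .., "ax": .., "ay": .., "az": ..}, ...]. A call has 1 to 20 rows; each row shifts and turns the commanded pose from where the row before left it, along the tool's axes as they then stand; what a row does not reach is not made up. A row lasts 1/12 s, in which the tool goes at most 41.7 mm and 7.16 degrees, less where a joint would pass 70% of its speed; a pose out of reach is approached as far as the arm can. A call is refused whole if a number of a shift passes 1 or a number of a turn 1, either way. A call with a gripper value outside its range is refused whole. The fingers move at their own pace and stop on an object; "squeeze" is the grip in N (left out, the last holds). Time passes only in rows, so rows that do not move let the fingers close. It gives the time, the measured TCP pose, the force and the opening at its end, in the units of the state.
- arm.get_obs(): the state, without advancing time (a new reading comes with each control period).
- eyes.camera(name): name is "scene" or "side" or "wrist"; returns the picture (384x512x3 uint8, red, green, blue); there is no depth.
- eyes.camera_params(name): a dict with "K" (3x3 intrinsics, pixels), "pose" (4x4, takes a point from camera to world coordinates); the wrist camera has in their place "tool_from_camera" (4x4, takes a point from camera to tool coordinates, whose origin is the TCP and whose axes are the tool frame's). Camera axes: x right, y down, z forward; pixel columns grow to the right and rows downward; lengths in m; the calibration is good to about 2 mm. A picture is of the moment at which its call begins: read the wrist's pose just before it. camera_params takes no time and is no camera call.
- arm.job_done(): hands the job in, once; it reports no verdict.
The state is a dict: "time": time; "qpos": joint angles; "dq": joint speeds; "effort": joint torques, N m; "eef_pos": TCP position; "eef_rot": TCP orientation; "wrist_force": force on the tool from outside, world axes, zero at the start; "torque": the same for the moment, N m; "gripper_width": opening from 0.0 (shut) to 1.0 (fully open).
Only numpy, scipy, OpenCV 4.12 (cv2) and the standard library are available. Lean on these libraries where they do the work, as an engineer would, in place of code of your own. Each camera call takes 0.05 s, during which the arm holds its last target.

## Working session

There is one attempt and no reset: what is moved stays moved. The work goes in short steps, Python scripts to look and compute and a tool call to move; the robot and the scene stay as the last step left them, time stands still between calls to the robot, and variables do not carry over. Pictures are saved under pics/ and viewed, and the job is handed in when it is done.

Besides the shell and the picture viewer there is one more tool, called after "Call:" as name(argument=value, ...) on one line, values as JSON. step_arm: Moves the arm, as the interface text tells. Its arguments: {"type":"object","properties":{"steps":{"type":"array","items":{"type":"object","properties":{"fingers":{"type":"number"},"dx":{"type":"number"},"dy":{"type":"number"},"dz":{"type":"number"},"ax":{"type":"number"},"ay":{"type":"number"},"az":{"type":"number"}}}},"squeeze":{"type":"number"}},"required":["steps"]}

```bash
ls; mkdir -p pics
python3 - <<'E'
from cell import arm, eyes
import cv2
for n in ("scene","side","wrist"):
    o=arm.get_obs()
    im=eyes.camera(n); cv2.imwrite(f"pics/{n}0.png",im[:,:,::-1]); print(n,eyes.camera_params(n))
print(arm.get_obs())
E
```

```text
pics
scene {'K': array([[416.63743337,   0.        , 253.28315905],
       [  0.        , 416.63743337, 193.85537138],
       [  0.        ,   0.        ,   1.        ]]), 'pose': array([[-0.48373777,  0.61106437, -0.6265765 ,  1.05547552],
       [ 0.87500239,  0.35336372, -0.33091526,  0.2802012 ],
       [ 0.01919888, -0.70833214, -0.70561816,  0.61641141],
       [ 0.        ,  0.        ,  0.        ,  1.        ]])}
side {'K': array([[350.6100726 ,   0.        , 251.95094895],
       [  0.        , 350.6100726 , 191.34943291],
       [  0.        ,   0.        ,   1.        ]]), 'pose': array([[ 0.97095289, -0.16913891,  0.16924102,  0.42522087],
       [-0.23828545, -0.61940927,  0.74803222, -0.60520397],
       [-0.0216919 , -0.76663171, -0.64172056,  0.59602677],
       [ 0.        ,  0.        ,  0.        ,  1.        ]])}
wrist {'K': array([[282.7504825 ,   0.        , 257.01636807],
       [  0.        , 282.7504825 , 194.16603073],
       [  0.        ,   0.        ,   1.        ]]), 'tool_from_camera': array([[ 9.99999898e-01,  4.45483084e-04,  8.02695425e-05,
        
[... 229 characters left out ...]
  0.00000000e+00,
         1.00000000e+00]])}
{'time': 0.15, 'qpos': array([ 1.21160308e+00,  1.30990778e-01,  1.48899846e+00,  1.49395220e-05,
        1.52296569e+00, -8.54662378e-02]), 'dq': array([ 0.00070916, -0.00250764, -0.00418333,  0.00074625,  0.00097329,
        0.00068281]), 'effort': array([ 8.13043898e-04, -5.60471857e+01, -4.92339778e+01,  7.68942526e-02,
        3.04182165e-02, -9.48596926e-05]), 'eef_pos': array([0.16205901, 0.57727208, 0.2178434 ]), 'eef_rot': array([ 0.56379537,  0.42669569, -0.42751588, -0.56329011]), 'wrist_force': array([-0.77350764,  0.32317875, -0.5837982 ]), 'torque': array([-0.02931264,  0.00852993,  0.01918992]), 'gripper_width': 0.9982600811189724}
```

View pics/scene0.png

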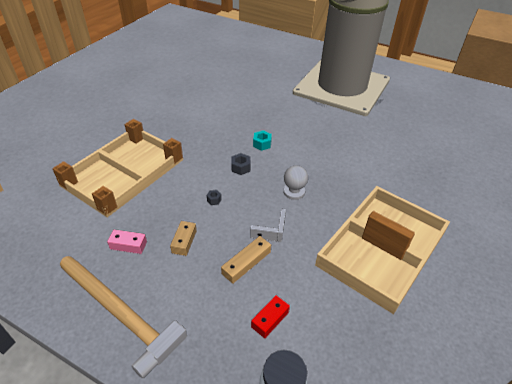

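View pics/side0.png

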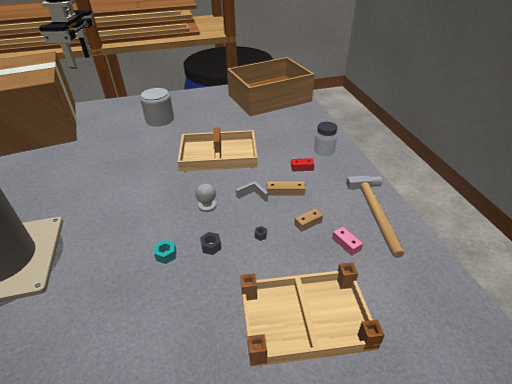

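View pics/wrist0.png

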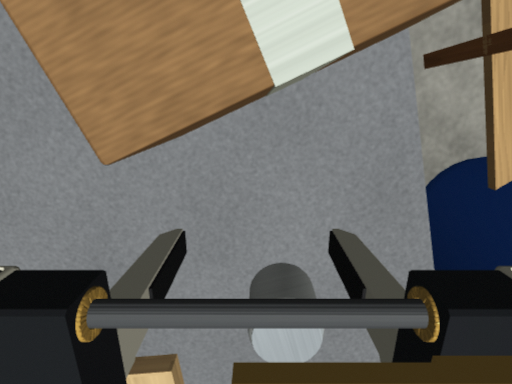

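```bash
cat > h.py <<'E'
import numpy as np, cv2
from scipy.spatial.transform import Rotation as R
from cell import arm, eyes
P={n:eyes.camera_params(n) for n in ("scene","side","wrist")}
def campose(n,o=None):
    if n!="wrist": return P[n]["pose"]
    o=o or arm.get_obs(); T=np.eye(4); T[:3,:3]=R.from_quat(o["eef_rot"]).as_matrix(); T[:3,3]=o["eef_pos"]
    return T@P[n]["tool_from_camera"]
def ray(n,uv,T=None):
    T=campose(n) if T is None else T
    d=np.linalg.inv(P[n]["K"])@np.array([uv[0],uv[1],1.]); return T[:3,3],T[:3,:3]@d
def onz(n,uv,z,T=None):
    c,d=ray(n,uv,T); return c+d*(z-c[2])/d[2]
def proj(n,p,T=None):
    T=campose(n) if T is None else T
    q=P[n]["K"]@(np.linalg.inv(T)@np.r_[p,1])[:3]; return q[:2]/q[2]
def tri(n1,a,n2,b):
    c1,d1=ray(n1,a);c2,d2=ray(n2,b)
    A=np.c_[d1,-d2]; t=np.linalg.lstsq(A,c2-c1,rcond=None)[0]
    p,q=c1+d1*t[0],c2+d2*t[1]; return (p+q)/2,np.linalg.norm(p-q)
E
python3 - <<'E'
from h import *
s=cv2.imread("pics/scene0.png"); d=cv2.imread("pics/side0.png")
def crop(im,x,y,w,h,f,name):
    cv2.imwrite(name,cv2.resize(im[y:y+h,x:x+w],None,fx=f,fy=f,interpolation=cv2.INTER_CUBIC))
crop(s,50,110,160,120,5,"pics/s_base.png")
crop(s,300,180,160,120,5,"pics/s_top.png")
crop(s,160,120,160,120,5,"pics/s_mid.png")
crop(s,160,190,160,120,5,"pics/s_mid2.png")
crop(d,140,120,200,150,4,"pics/d_mid.png")
crop(d,230,250,160,120,5,"pics/d_base.png")
print(proj("scene",[0,0,0]),proj("side",[0,0,0]), [proj("scene",[.5,0,0])])
E
```

```text
[342.13313809  86.15694002] [  1.98026922 262.08677948] [array([258.84644448, 192.98937074])]
```

View pics/s_base.png

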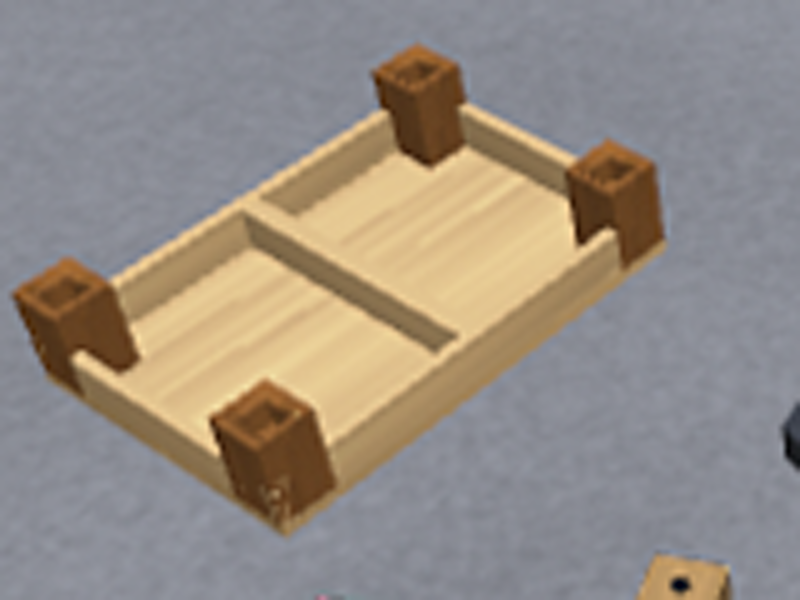

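View pics/s_top.png

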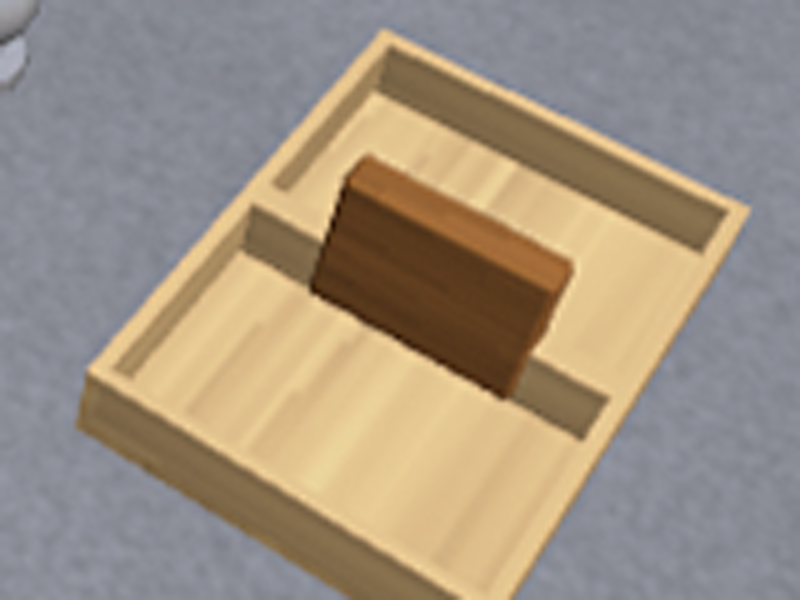

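View pics/s_mid.png

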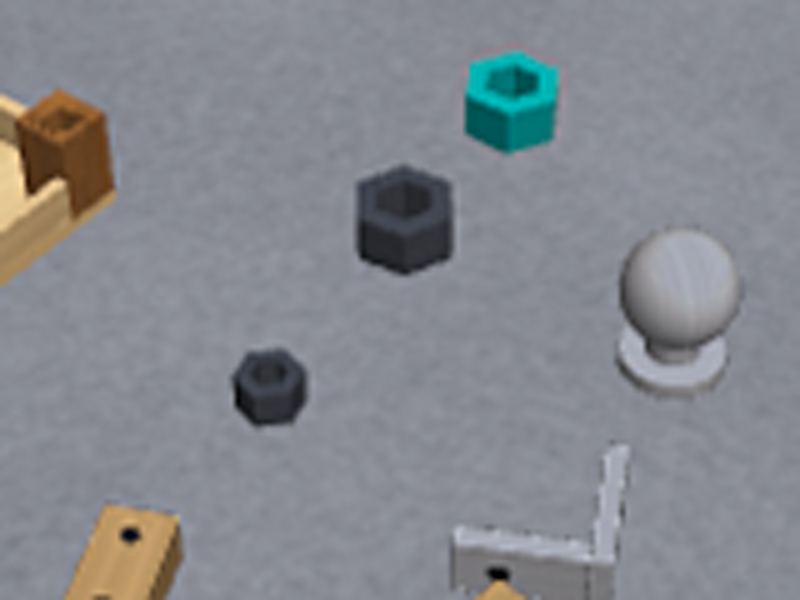

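View pics/s_mid2.png

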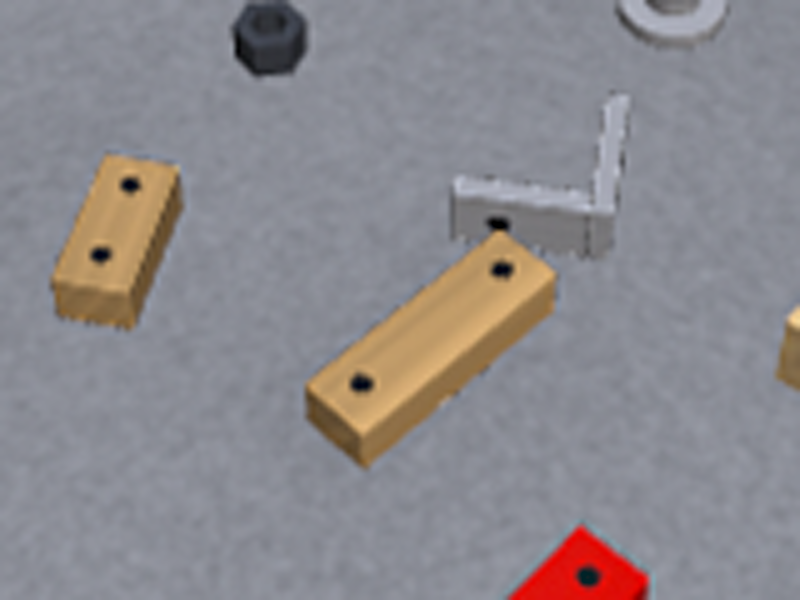

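View pics/d_mid.png

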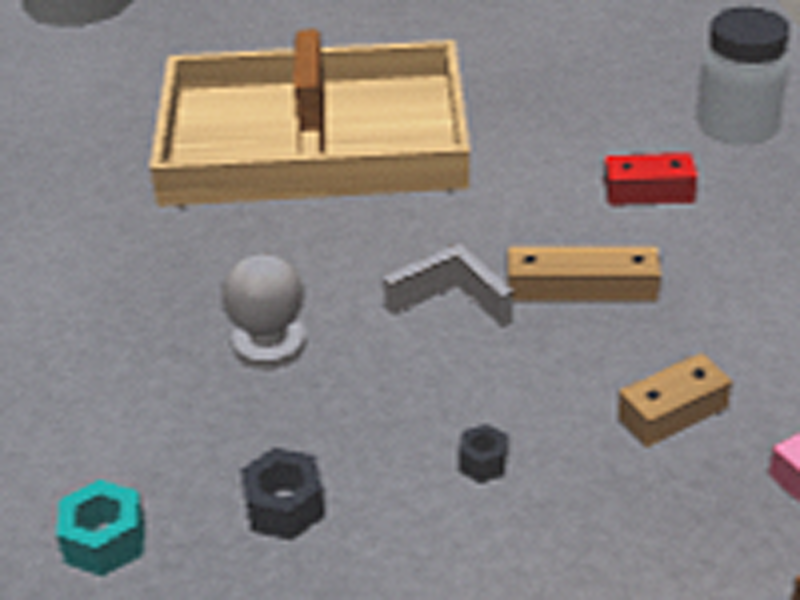

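View pics/d_base.png

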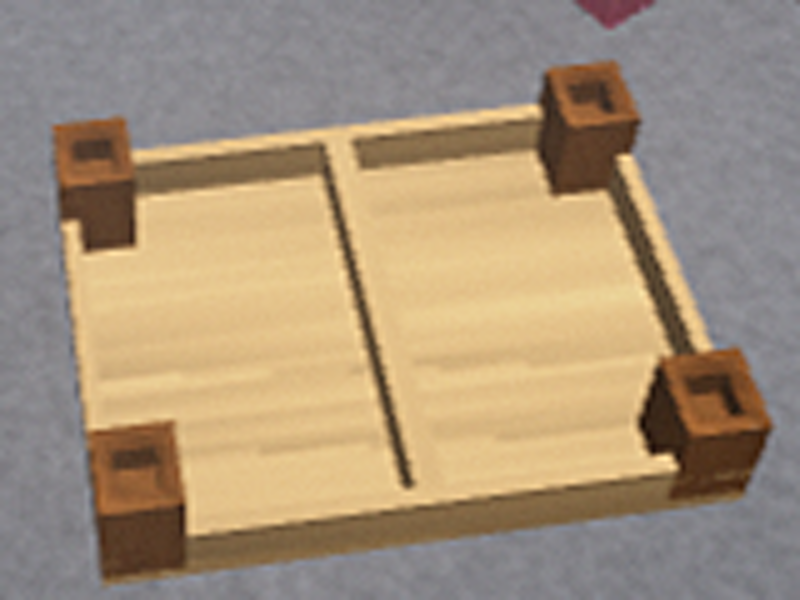

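```bash
cat > m1.py <<'E'
from h import *
def c(x0,y0,f,pts): return [((x+.5)/f-.5+x0,(y+.5)/f-.5+y0) for x,y in pts]
base_s=c(50,110,5,[(417,68),(612,168),(62,290),(265,412)])
base_d=c(230,250,5,[(134,460),(93,150),(712,395),(591,92)])
for a,b in zip(base_s,base_d):
    print("post",onz("scene",a,.05).round(4),onz("side",b,.05).round(4),tri("scene",a,"side",b)[0].round(4),round(tri("scene",a,"side",b)[1],4))
top_s=c(300,180,5,[(382,32),(748,208),(90,372),(459,225)])
top_d=c(140,120,4,[(168,57),(457,43),(152,170),(469,155)]) 
for a in top_s: print("rim s",onz("scene",a,.045).round(4))
print("handle", onz("scene",top_s[3],.082).round(4), onz("side",c(140,120,4,[(307,58)])[0],.082).round(4))
for a in c(140,120,4,[(172,55),(457,41),(152,170),(469,152)]): print("rim d",onz("side",a,.045).round(4))
for n,a,b in [("cleat",[(130,185),(100,255)],[(653,395),(700,373)]),("long",[(502,269),(361,384)],[(529,259),(638,259)])]:
    for p,q in ((0,0),(1,1)):
        print(n,onz("scene",c(160,190,5,[a[p]])[0],.024).round(4)); print("     d",onz("side",c(140,120,4,[b[q]])[0],.024).round(4))
print("bigS",onz("scene",c(160,120,5,[(404,200)])[0],.024).round(4),"d",onz("side",c(140,120,4,[(284,477)])[0],.024).round(4))
print("small",onz("scene",c(160,120,5,[(270,372)])[0],.018).round(4),"d",onz("side",c(140,120,4,[(484,441)])[0],.018).round(4))
print("teal",onz("scene",c(160,120,5,[(513,83)])[0],.024).round(4),"d",onz("side",c(140,120,4,[(101,512)])[0],.024).round(4))
print("ball",onz("scene",c(160,120,5,[(681,287)])[0],.042).round(4),"d",onz("side",c(140,120,4,[(262,295)])[0],.042).round(4),tri("scene",c(160,120,5,[(681,287)])[0],"side",c(140,120,4,[(262,295)])[0]))
for n,a in [("free1",(455,181)),("corner",(609,212)),("free2",(620,95))]: print("br s",n,onz("scene",c(160,190,5,[a])[0],.028).round(4))
for n,a in [("free2?",(388,283)),("corner",(460,247)),("free1?",(509,296))]: print("br d",n,onz("side",c(140,120,4,[a])[0],.028).round(4))
E
python3 m1.py
```

```text
post [ 0.4895 -0.3364  0.05  ] [ 0.4866 -0.3354  0.05  ] [ 0.4878 -0.3362  0.0497] 0.003
post [ 0.5043 -0.2147  0.05  ] [ 0.5013 -0.2161  0.05  ] [ 0.5021 -0.2157  0.0486] 0.0016
post [ 0.6809 -0.3582  0.05  ] [ 0.6757 -0.3613  0.05  ] [ 0.6781 -0.3606  0.0471] 0.0023
post [ 0.6927 -0.2379  0.05  ] [ 0.6916 -0.2385  0.05  ] [ 0.6921 -0.2383  0.0494] 0.0006
rim s [0.4059 0.2137 0.045 ]
rim s [0.4296 0.36   0.045 ]
rim s [0.6203 0.1774 0.045 ]
rim s [0.4914 0.269  0.045 ]
handle [0.5279 0.2697 0.082 ] [0.5235 0.2675 0.082 ]
rim d [0.4309 0.3633 0.045 ]
rim d [0.647  0.3236 0.045 ]
rim d [0.4036 0.2121 0.045 ]
rim d [0.6183 0.1746 0.045 ]
cleat [ 0.668  -0.0649  0.024 ]
     d [ 0.6667 -0.0643  0.024 ]
cleat [ 0.7005 -0.0549  0.024 ]
     d [ 0.6997 -0.054   0.024 ]
long [0.634 0.074 0.024]
     d [0.6328 0.0754 0.024 ]
long [0.702  0.0557 0.024 ]
     d [0.7008 0.0567 0.024 ]
bigS [ 0.4504 -0.0736  0.024 ] d [ 0.4498 -0.0724  0.024 ]
small [ 0.5648 -0.07    0.018 ] d [ 0.5642 -0.0689  0.018 ]
teal [ 0.3515 -0.0721  0.024 ] d [ 0.3506 -0.072   0.024 ]
ball [0.4592 0.0624 0.042 ] d [0.4585 0.0634 0.042 ] (array([0.4587777 , 0.0626236 , 0.04217063]), np.float64(0.0010043460176939471))
br s free1 [0.6091 0.0406 0.028 ]
br s corner [0.594 0.097 0.028]
br s free2 [0.539  0.0747 0.028 ]
br d free2? [0.5384 0.0709 0.028 ]
br d corner [0.5914 0.0945 0.028 ]
br d free1? [0.6089 0.0385 0.028 ]
```

```bash
cat >> h.py <<'E'
def yaw(o): # direction of tool x in world, rad
    m=R.from_quat(o["eef_rot"]).as_matrix(); return np.arctan2(m[1,0],m[0,0])
def go(x,y,z,jaw_deg,half=True,quiet=False):
    """print deltas (tool axes, units) from measured pose to target TCP, jaw line angle jaw_deg (mod 180)"""
    o=arm.get_obs(); m=R.from_quat(o["eef_rot"]).as_matrix()
    d=np.array([x,y,z])-o["eef_pos"]
    cur=np.degrees(yaw(o)); t=jaw_deg-cur
    t=(t+90)%180-90 if half else (t+180)%360-180
    down=np.cross(m[:,1],[0,0,-1])  # tilt correction (world rotvec)
    print("t %.2f pos %s yaw %.1f width %.3f F %s q %s"%(o["time"],o["eef_pos"].round(4),cur,o["gripper_width"]*93,o["wrist_force"].round(1),o["qpos"].round(2)))
    print("world d mm",(d*1e3).round(1),"tool units dx dy dz",(m.T@d/.04).round(3),"ay units %.2f"%(-t/6),"tilt units(tool)",(np.degrees(m.T@down)/6).round(2), "other ay %.2f"%((-t-180*np.sign(-t))/6))
E
python3 - <<'E'
from h import *
o=arm.get_obs(); print(R.from_quat(o["eef_rot"]).as_matrix().round(3))
go(.575,.065,.25,110)
E
```

```text
[[ 0.27  -0.    -0.963]
 [ 0.963 -0.001  0.27 ]
 [-0.001 -1.     0.   ]]
t 0.15 pos [0.1621 0.5773 0.2178] yaw 74.3 width 92.838 F [-0.8  0.3 -0.6] q [ 1.21  0.13  1.49  0.    1.52 -0.09]
world d mm [ 412.9 -512.3   32.2] tool units dx dy dz [ -9.54   -0.793 -13.401] ay units -5.95 tilt units(tool) [-0.   -0.   -0.01] other ay 24.05
```

Call:
step_arm(steps=[{"dx": -0.681, "dy": -0.057, "dz": -0.957, "fingers": 0}, {"dx": -0.681, "dy": -0.057, "dz": -0.957, "fingers": 0}, {"dx": -0.681, "dy": -0.057, "dz": -0.957, "fingers": 0}, {"dx": -0.681, "dy": -0.057, "dz": -0.957, "fingers": 0}, {"dx": -0.681, "dy": -0.057, "dz": -0.957, "fingers": 0}, {"dx": -0.681, "dy": -0.057, "dz": -0.957, "fingers": 0}, {"dx": -0.681, "dy": -0.057, "dz": -0.957, "fingers": 0}, {"dx": -0.681, "dy": -0.057, "dz": -0.957, "fingers": 0}, {"dx": -0.681, "dy": -0.057, "dz": -0.957, "fingers": 0}, {"dx": -0.681, "dy": -0.057, "dz": -0.957, "fingers": 0}, {"dx": -0.681, "dy": -0.057, "dz": -0.957, "fingers": 0}, {"dx": -0.681, "dy": -0.057, "dz": -0.957, "fingers": 0}, {"dx": -0.681, "dy": -0.057, "dz": -0.957, "fingers": 0}, {"dx": -0.681, "dy": -0.057, "dz": -0.957, "fingers": 0}, {"ay": -1}, {"ay": -1}, {"ay": -1}, {"ay": -1}, {"ay": -1}, {"ay": -1}])

```text
invalid input
```

Run:
```python
from h import *
go(.575,.065,.25,110)
T=campose("wrist"); np.save("T1.npy",T)
im=eyes.camera("wrist"); cv2.imwrite("pics/w1.png",im[:,:,::-1])
go(.575,.065,.25,110)
```

```text
t 0.15 pos [0.1621 0.5773 0.2178] yaw 74.3 width 92.838 F [-0.8  0.3 -0.6] q [ 1.21  0.13  1.49  0.    1.52 -0.09]
world d mm [ 412.9 -512.3   32.2] tool units dx dy dz [ -9.54   -0.793 -13.401] ay units -5.95 tilt units(tool) [-0.   -0.   -0.01] other ay 24.05
t 0.20 pos [0.1621 0.5773 0.218 ] yaw 74.3 width 92.968 F [-0.7  0.7 -0.1] q [ 1.21  0.13  1.49 -0.    1.52 -0.09]
world d mm [ 412.9 -512.3   32. ] tool units dx dy dz [ -9.541  -0.791 -13.401] ay units -5.95 tilt units(tool) [-0.   -0.   -0.01] other ay 24.05
```

View pics/w1.png

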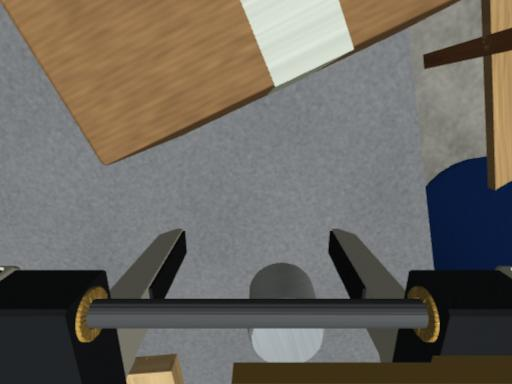

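Call:
step_arm(steps=[{"dx": -0.68, "dy": -0.06, "dz": -0.96, "ax": 0, "ay": 0, "az": 0, "fingers": 0}])

```text
time: 0.28
eef_pos: [0.1849, 0.5476, 0.219]
eef_rot: [-0.562, -0.427, 0.429, 0.563]
wrist_force: [1.2, 0.9, -0.6]
gripper_width: 1.0
```

Call:
step_arm(steps=[{"dx": -0.68, "dy": -0.06, "dz": -0.96, "ax": 0, "ay": 0, "az": 0, "fingers": 0}, {"dx": -0.68, "dy": -0.06, "dz": -0.96, "ax": 0, "ay": 0, "az": 0, "fingers": 0}, {"dx": -0.68, "dy": -0.06, "dz": -0.96, "ax": 0, "ay": 0, "az": 0, "fingers": 0}, {"dx": -0.68, "dy": -0.06, "dz": -0.96, "ax": 0, "ay": 0, "az": 0, "fingers": 0}, {"dx": -0.68, "dy": -0.06, "dz": -0.96, "ax": 0, "ay": 0, "az": 0, "fingers": 0}, {"dx": -0.68, "dy": -0.06, "dz": -0.96, "ax": 0, "ay": 0, "az": 0, "fingers": 0}, {"dx": -0.68, "dy": -0.06, "dz": -0.96, "ax": 0, "ay": 0, "az": 0, "fingers": 0}, {"dx": -0.68, "dy": -0.06, "dz": -0.96, "ax": 0, "ay": 0, "az": 0, "fingers": 0}, {"dx": -0.68, "dy": -0.06, "dz": -0.96, "ax": 0, "ay": 0, "az": 0, "fingers": 0}, {"dx": -0.68, "dy": -0.06, "dz": -0.96, "ax": 0, "ay": 0, "az": 0, "fingers": 0}, {"dx": -0.68, "dy": -0.06, "dz": -0.96, "ax": 0, "ay": 0, "az": 0, "fingers": 0}, {"dx": -0.68, "dy": -0.06, "dz": -0.96, "ax": 0, "ay": 0, "az": 0, "fingers": 0}, {"dx": -0.68, "dy": -0.06, "dz": -0.96, "ax": 0, "ay": 0, "az": 0, "fingers": 0}, {"ay": -1, "fingers": 0, "dx": 0, "dy": 0, "dz": 0, "ax": 0, "az": 0}, {"ay": -1, "fingers": 0, "dx": 0, "dy": 0, "dz": 0, "ax": 0, "az": 0}, {"ay": -1, "fingers": 0, "dx": 0, "dy": 0, "dz": 0, "ax": 0, "az": 0}, {"ay": -1, "fingers": 0, "dx": 0, "dy": 0, "dz": 0, "ax": 0, "az": 0}, {"ay": -1, "fingers": 0, "dx": 0, "dy": 0, "dz": 0, "ax": 0, "az": 0}, {"ay": -1, "fingers": 0, "dx": 0, "dy": 0, "dz": 0, "ax": 0, "az": 0}])

```text
time: 1.87
eef_pos: [0.5288, 0.1248, 0.2481]
eef_rot: [-0.402, -0.581, 0.581, 0.403]
wrist_force: [-0.5, 1.0, -0.5]
gripper_width: 1.007
```

Run:
```python
from h import *
go(.575,.065,.25,110)
T=campose("wrist"); np.save("T1.npy",T)
im=eyes.camera("wrist"); cv2.imwrite("pics/w1.png",im[:,:,::-1])
go(.575,.065,.25,110)
```

```text
t 1.87 pos [0.5288 0.1248 0.2481] yaw 110.6 width 93.610 F [-0.5  1.  -0.5] q [ 0.14 -0.03  1.6   0.    1.57 -1.79]
world d mm [ 46.2 -59.8   1.9] tool units dx dy dz [-1.805 -0.048 -0.557] ay units 0.10 tilt units(tool) [-0.  0.  0.] other ay -29.90
t 1.92 pos [0.5287 0.1248 0.2481] yaw 111.0 width 92.548 F [ 0.4 -0.3 -0.6] q [ 0.14 -0.03  1.6  -0.    1.57 -1.8 ]
world d mm [ 46.3 -59.8   1.9] tool units dx dy dz [-1.811 -0.048 -0.543] ay units 0.17 tilt units(tool) [-0. -0.  0.] other ay -29.83
```

View pics/w1.png

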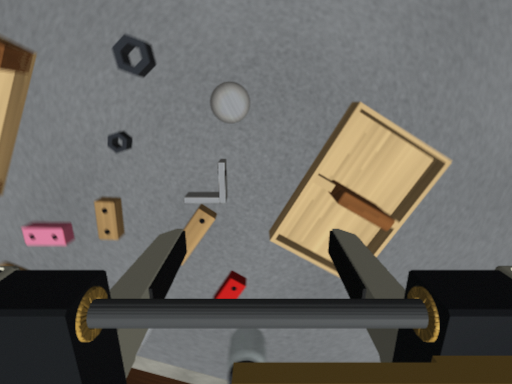

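Run:
```python
import cv2
s=cv2.imread("pics/w1.png")
cv2.imwrite("pics/w1b.png",cv2.resize(s[145:220,170:270],None,fx=8,fy=8,interpolation=cv2.INTER_CUBIC))
cv2.imwrite("pics/w1n.png",cv2.resize(s[20:132,100:260],None,fx=5,fy=5,interpolation=cv2.INTER_CUBIC))
```

```text
(no output)
```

View pics/w1b.png

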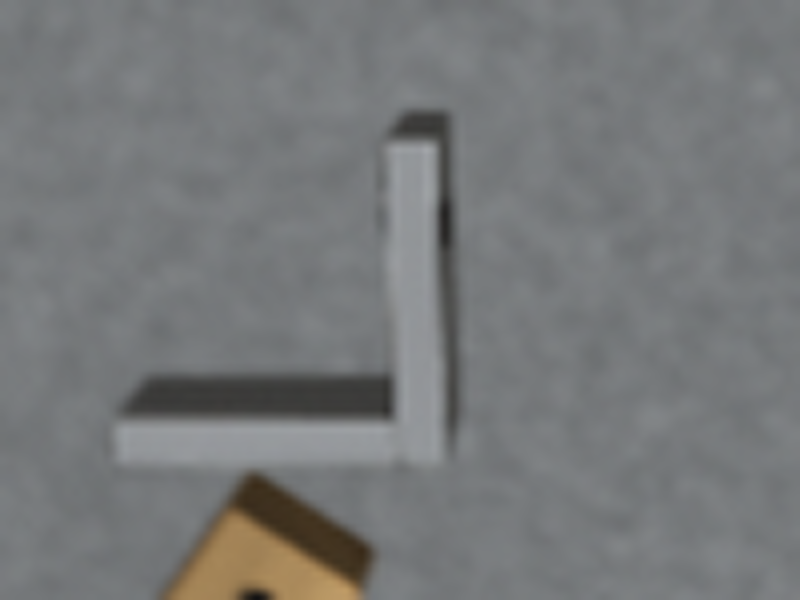

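View pics/w1n.png

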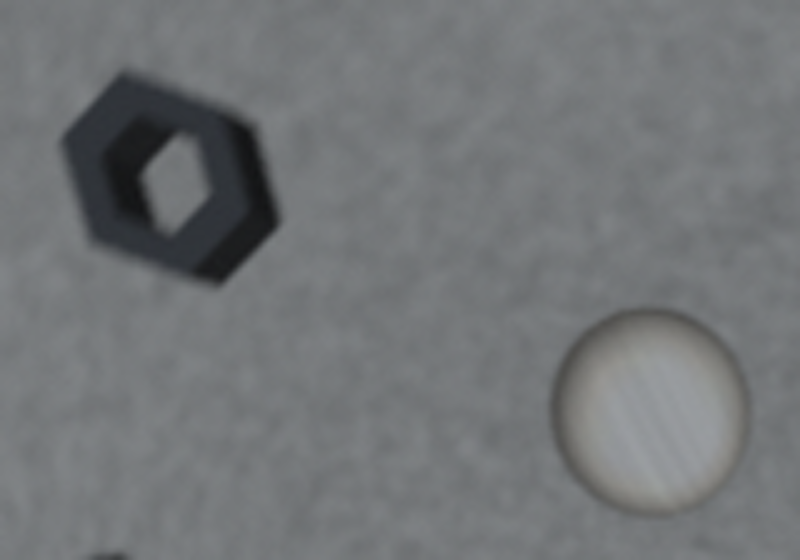

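Run:
```python
from h import *
T=np.load("T1.npy")
def c(x0,y0,f,x,y): return ((x+.5)/f-.5+x0,(y+.5)/f-.5+y0)
B=[onz("wrist",c(170,145,8,*p),.028,T) for p in [(117,440),(422,440),(412,140)]]
for b in B: print(b.round(4))
print(np.linalg.norm(B[0]-B[1]),np.linalg.norm(B[2]-B[1]),[np.degrees(np.arctan2(*(B[i]-B[1])[1::-1])) for i in (0,2)])
N=[onz("wrist",c(100,20,5,*p),.024,T) for p in [(125,72),(65,142),(95,240),(200,280),(245,115)]]
for a in N: print(a.round(4))
for i in range(4): d=N[i+1]-N[i]; print("edge",np.linalg.norm(d).round(4),np.degrees(np.arctan2(d[1],d[0])).round(1))
print("ball",onz("wrist",c(100,20,5,650,412),.042,T).round(4))
# check against top tray
```

```text
[0.6077 0.0428 0.028 ]
[0.5884 0.0942 0.028 ]
[0.5371 0.0752 0.028 ]
0.0548867323545342 0.054665429188540865 [np.float64(-69.38462196342381), np.float64(-159.6893652468906)]
[ 0.4287 -0.086   0.024 ]
[ 0.4492 -0.0965  0.024 ]
[ 0.4687 -0.0848  0.024 ]
[ 0.4685 -0.0577  0.024 ]
[ 0.4276 -0.0561  0.024 ]
edge 0.0231 -27.2
edge 0.0228 31.1
edge 0.0271 90.4
edge 0.041 177.9
ball [0.458  0.0618 0.042 ]
```

Run:
```python
from h import *
go(.5684,.0868,.004,110.3)
```

```text
t 1.92 pos [0.5287 0.1248 0.2481] yaw 111.0 width 92.548 F [ 0.4 -0.3 -0.6] q [ 0.14 -0.03  1.6  -0.    1.57 -1.8 ]
world d mm [  39.7  -38.  -244.1] tool units dx dy dz [-1.244  6.102 -0.587] ay units 0.12 tilt units(tool) [-0. -0.  0.] other ay -29.88
```

Call:
step_arm(steps=[{"dx": -0.62, "dy": 0, "dz": -0.3, "ax": 0, "ay": 0.12, "az": 0, "fingers": 0.5}, {"dx": -0.62, "dy": 0, "dz": -0.29, "ax": 0, "ay": 0, "az": 0, "fingers": 0.5}, {"dx": 0, "dy": 1, "dz": 0, "ax": 0, "ay": 0, "az": 0, "fingers": 0.5}, {"dx": 0, "dy": 1, "dz": 0, "ax": 0, "ay": 0, "az": 0, "fingers": 0.5}, {"dx": 0, "dy": 1, "dz": 0, "ax": 0, "ay": 0, "az": 0, "fingers": 0.5}, {"dx": 0, "dy": 1, "dz": 0, "ax": 0, "ay": 0, "az": 0, "fingers": 0.5}, {"dx": 0, "dy": 0.5, "dz": 0, "ax": 0, "ay": 0, "az": 0, "fingers": 0.5}, {"dx": 0, "dy": 0, "dz": 0, "ax": 0, "ay": 0, "az": 0, "fingers": 0.5}])

```text
time: 2.58
eef_pos: [0.5629, 0.086, 0.0616]
eef_rot: [-0.405, -0.575, 0.58, 0.411]
wrist_force: [-1.0, 1.2, -0.1]
gripper_width: 0.511
```

Run:
```python
from h import *
go(.5684,.0868,.004,110.3)
```

```text
t 2.58 pos [0.5629 0.086  0.0616] yaw 109.5 width 47.497 F [-1.   1.2 -0.1] q [ 0.06  0.19  1.72 -0.    1.24 -1.85]
world d mm [  5.5   0.8 -57.6] tool units dx dy dz [-0.031  1.438 -0.151] ay units -0.14 tilt units(tool) [-0.1  -0.    0.03] other ay 29.86
```

Call:
step_arm(steps=[{"dx": 0, "dy": 0.6, "dz": -0.1, "ax": 0, "ay": -0.1, "az": 0, "fingers": 0.5}, {"dx": 0, "dy": 0.5, "dz": 0, "ax": 0, "ay": 0, "az": 0, "fingers": 0.5}, {"dx": 0, "dy": 0.2, "dz": 0, "ax": 0, "ay": 0, "az": 0, "fingers": 0.5}, {"dx": 0, "dy": 0, "dz": 0, "ax": 0, "ay": 0, "az": 0, "fingers": 0.5}])

```text
time: 2.92
eef_pos: [0.5707, 0.0877, 0.0155]
eef_rot: [-0.404, -0.579, 0.58, 0.406]
wrist_force: [-0.6, 0.8, -0.6]
gripper_width: 0.498
```

Run:
```python
from h import *
go(.5684,.0868,.004,110.3)
im=eyes.camera("scene"); cv2.imwrite("pics/s1.png",cv2.resize(im[150:300,180:380,::-1],None,fx=4,fy=4))
go(.5684,.0868,.004,110.3)
```

```text
t 2.92 pos [0.5707 0.0877 0.0155] yaw 110.1 width 46.330 F [-0.6  0.8 -0.6] q [ 0.06  0.26  1.73 -0.    1.15 -1.86]
world d mm [ -2.3  -0.9 -11.5] tool units dx dy dz [-0.001  0.287  0.061] ay units -0.03 tilt units(tool) [-0.02 -0.    0.01] other ay 29.97
t 2.97 pos [0.5717 0.0877 0.0169] yaw 110.1 width 46.606 F [ 0.1  0.6 -0.4] q [ 0.06  0.26  1.73  0.    1.15 -1.86]
world d mm [ -3.3  -0.9 -12.9] tool units dx dy dz [0.006 0.322 0.085] ay units -0.03 tilt units(tool) [-0.01 -0.    0.  ] other ay 29.97
```

View pics/s1.png

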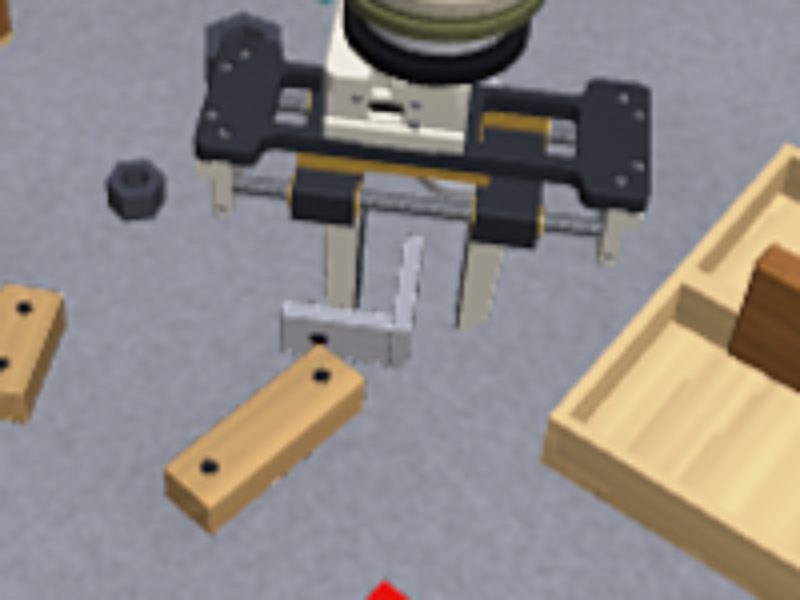

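Call:
step_arm(squeeze=40, steps=[{"dx": 0, "dy": 0.31, "dz": 0.08, "ax": 0, "ay": 0, "az": 0, "fingers": 0.5}, {"dx": 0, "dy": 0, "dz": 0, "ax": 0, "ay": 0, "az": 0, "fingers": 0.5}, {"dx": 0, "dy": 0, "dz": 0, "ax": 0, "ay": 0, "az": 0, "fingers": 1}, {"dx": 0, "dy": 0, "dz": 0, "ax": 0, "ay": 0, "az": 0, "fingers": 1}, {"dx": 0, "dy": 0, "dz": 0, "ax": 0, "ay": 0, "az": 0, "fingers": 1}, {"dx": 0, "dy": 0, "dz": 0, "ax": 0, "ay": 0, "az": 0, "fingers": 1}, {"dx": 0, "dy": 0, "dz": 0, "ax": 0, "ay": 0, "az": 0, "fingers": 1}, {"dx": 0, "dy": 0, "dz": 0, "ax": 0, "ay": 0, "az": 0, "fingers": 1}])

```text
time: 3.63
eef_pos: [0.5689, 0.0866, 0.0042]
eef_rot: [0.405, 0.58, -0.58, -0.405]
wrist_force: [0.0, 0.8, 0.4]
gripper_width: 0.121
```

Run:
```python
from h import *
go(.5684,.0868,.004,110.3)
im=eyes.camera("scene"); cv2.imwrite("pics/s2.png",cv2.resize(im[150:300,180:380,::-1],None,fx=4,fy=4))
```

```text
t 3.63 pos [0.5689 0.0866 0.0042] yaw 110.2 width 11.281 F [0.  0.8 0.4] q [ 0.06  0.27  1.74 -0.    1.13 -1.86]
world d mm [-0.5  0.2 -0.2] tool units dx dy dz [0.009 0.005 0.01 ] ay units -0.02 tilt units(tool) [ 0. -0. -0.] other ay 29.98
```

View pics/s2.png

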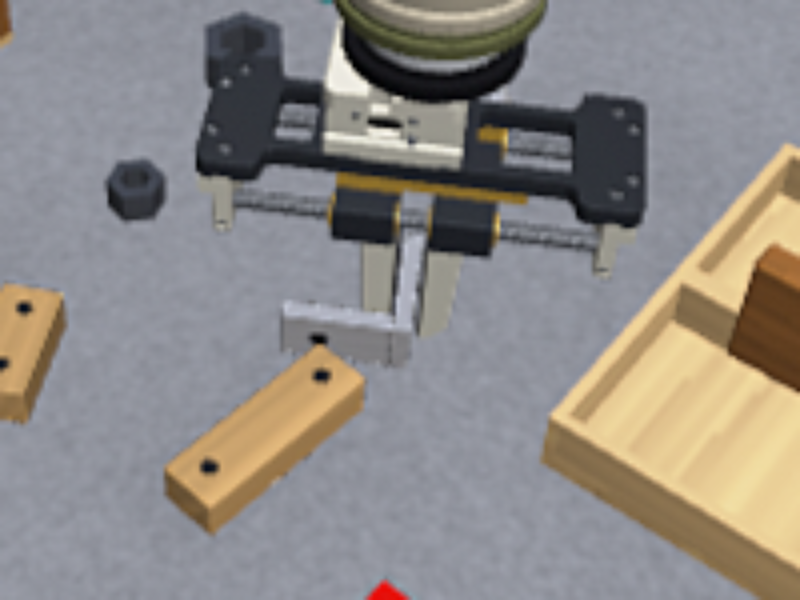

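Call:
step_arm(steps=[{"dx": 0, "dy": 0, "dz": 0, "ax": 0, "ay": 0, "az": 0, "fingers": 1}, {"dx": 0, "dy": 0, "dz": 0, "ax": 0, "ay": 0, "az": 0, "fingers": 1}, {"dx": 0, "dy": -0.3, "dz": 0, "ax": 0, "ay": 0, "az": 0, "fingers": 1}, {"dx": 0, "dy": -0.6, "dz": 0, "ax": 0, "ay": 0, "az": 0, "fingers": 1}, {"dx": 0, "dy": -1, "dz": 0, "ax": 0, "ay": 0, "az": 0, "fingers": 1}, {"dx": 0, "dy": -1, "dz": 0, "ax": 0, "ay": 0, "az": 0, "fingers": 1}, {"dx": 0, "dy": 0, "dz": 0, "ax": 0, "ay": 1, "az": 0, "fingers": 1}, {"dx": 0, "dy": 0, "dz": 0, "ax": 0, "ay": 1, "az": 0, "fingers": 1}, {"dx": 0, "dy": 0, "dz": 0, "ax": 0, "ay": 1, "az": 0, "fingers": 1}, {"dx": 0, "dy": 0, "dz": 0, "ax": 0, "ay": 1, "az": 0, "fingers": 1}, {"dx": 0, "dy": 0, "dz": 0, "ax": 0, "ay": 0.53, "az": 0, "fingers": 1}, {"dx": 0, "dy": 0, "dz": 0, "ax": 0, "ay": 0, "az": 0, "fingers": 1}])

```text
time: 4.68
eef_pos: [0.5685, 0.0866, 0.1205]
eef_rot: [-0.53, -0.468, 0.468, 0.53]
wrist_force: [-0.0, -0.3, -1.4]
gripper_width: 0.09
```

Run:
```python
from h import *
go(.6492,-.277,.12,83)
im=eyes.camera("scene"); cv2.imwrite("pics/s3.png",cv2.resize(im[100:300,100:380,::-1],None,fx=2.8,fy=2.8))
```

```text
t 4.68 pos [0.5685 0.0866 0.1205] yaw 82.9 width 8.393 F [-0.  -0.3 -1.4] q [ 0.06  0.13  1.67  0.    1.34 -1.38]
world d mm [  80.7 -363.6   -0.5] tool units dx dy dz [-8.77   0.012 -3.13 ] ay units -0.02 tilt units(tool) [-0. -0.  0.] other ay 29.98
```

View pics/s3.png

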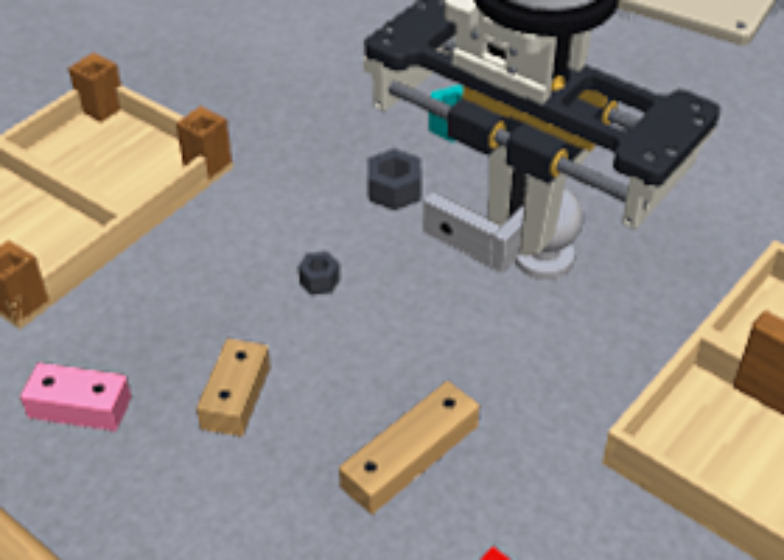

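Call:
step_arm(steps=[{"dx": -0.5, "dy": 0, "dz": -0.18, "ax": 0, "ay": 0, "az": 0, "fingers": 1}, {"dx": -0.9, "dy": 0, "dz": -0.32, "ax": 0, "ay": 0, "az": 0, "fingers": 1}, {"dx": -0.9, "dy": 0, "dz": -0.32, "ax": 0, "ay": 0, "az": 0, "fingers": 1}, {"dx": -0.9, "dy": 0, "dz": -0.32, "ax": 0, "ay": 0, "az": 0, "fingers": 1}, {"dx": -0.9, "dy": 0, "dz": -0.32, "ax": 0, "ay": 0, "az": 0, "fingers": 1}, {"dx": -0.9, "dy": 0, "dz": -0.32, "ax": 0, "ay": 0, "az": 0, "fingers": 1}, {"dx": -0.9, "dy": 0, "dz": -0.32, "ax": 0, "ay": 0, "az": 0, "fingers": 1}, {"dx": -0.9, "dy": 0, "dz": -0.32, "ax": 0, "ay": 0, "az": 0, "fingers": 1}, {"dx": -0.9, "dy": 0, "dz": -0.32, "ax": 0, "ay": 0, "az": 0, "fingers": 1}, {"dx": -0.7, "dy": 0, "dz": -0.25, "ax": 0, "ay": 0, "az": 0, "fingers": 1}, {"dx": -0.37, "dy": 0, "dz": -0.14, "ax": 0, "ay": 0, "az": 0, "fingers": 1}, {"dx": 0, "dy": 0, "dz": 0, "ax": 0, "ay": 0, "az": 0, "fingers": 1}, {"dx": 0, "dy": 0, "dz": 0, "ax": 0, "ay": 0, "az": 0, "fingers": 1}])

```text
time: 5.82
eef_pos: [0.65, -0.2777, 0.1196]
eef_rot: [-0.529, -0.469, 0.469, 0.53]
wrist_force: [0.9, 0.2, -1.5]
gripper_width: 0.091
```

Run:
```python
from h import *
go(.6492,-.277,.011,83)
T=campose("wrist");np.save("T2.npy",T)
im=eyes.camera("scene"); cv2.imwrite("pics/s4.png",im[:,:,::-1])
im=eyes.camera("wrist"); cv2.imwrite("pics/w2.png",im[:,:,::-1])
```

```text
t 5.82 pos [ 0.65   -0.2777  0.1196] yaw 83.0 width 8.480 F [ 0.9  0.2 -1.5] q [-0.48  0.47  1.26  0.    1.41 -1.93]
world d mm [  -0.8    0.7 -108.6] tool units dx dy dz [0.013 2.716 0.019] ay units 0.00 tilt units(tool) [-0.01  0.    0.  ] other ay -30.00
```

View pics/s4.png

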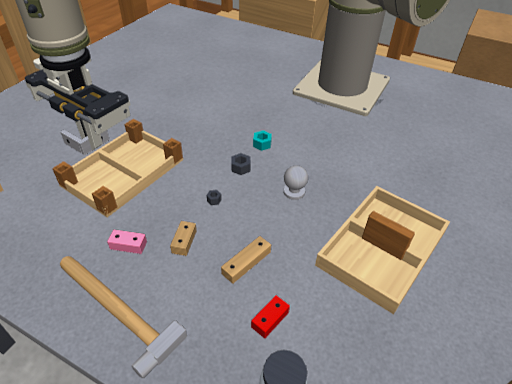

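View pics/w2.png

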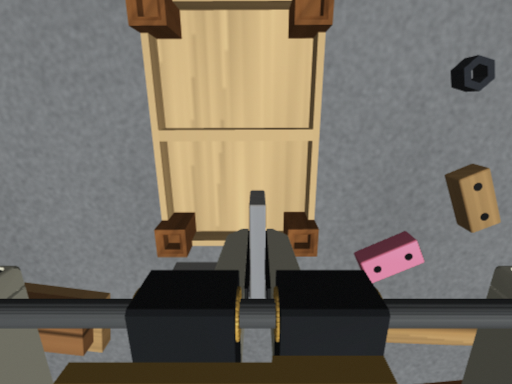

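Call:
step_arm(steps=[{"dx": 0, "dy": 0.7, "dz": 0.02, "ax": 0, "ay": 0, "az": 0, "fingers": 1}, {"dx": 0, "dy": 0.8, "dz": 0, "ax": 0, "ay": 0, "az": 0, "fingers": 1}, {"dx": 0, "dy": 0.6, "dz": 0, "ax": 0, "ay": 0, "az": 0, "fingers": 1}, {"dx": 0, "dy": 0.4, "dz": 0, "ax": 0, "ay": 0, "az": 0, "fingers": 1}, {"dx": 0, "dy": 0.2, "dz": 0, "ax": 0, "ay": 0, "az": 0, "fingers": 1}, {"dx": 0, "dy": 0, "dz": 0, "ax": 0, "ay": 0, "az": 0, "fingers": 1}, {"dx": 0, "dy": 0, "dz": 0, "ax": 0, "ay": 0, "az": 0, "fingers": 1}])

```text
time: 6.5
eef_pos: [0.6503, -0.2762, 0.0129]
eef_rot: [0.53, 0.469, -0.469, -0.529]
wrist_force: [-0.0, 0.1, -1.8]
gripper_width: 0.098
```

Run:
```python
from h import *
go(.6492,-.277,.0105,83)
im=eyes.camera("scene"); cv2.imwrite("pics/s5.png",cv2.resize(im[50:230,20:260,::-1],None,fx=3.2,fy=3.2))
im=eyes.camera("side"); cv2.imwrite("pics/d5.png",cv2.resize(im[200:380,200:440,::-1],None,fx=3.2,fy=3.2))
```

```text
t 6.50 pos [ 0.6503 -0.2762  0.0129] yaw 83.1 width 9.090 F [-0.   0.1 -1.8] q [-0.47  0.57  1.33  0.    1.24 -1.92]
world d mm [-1.1 -0.8 -2.4] tool units dx dy dz [-0.023  0.061  0.024] ay units 0.01 tilt units(tool) [ 0.01 -0.   -0.  ] other ay -29.99
```

View pics/d5.png

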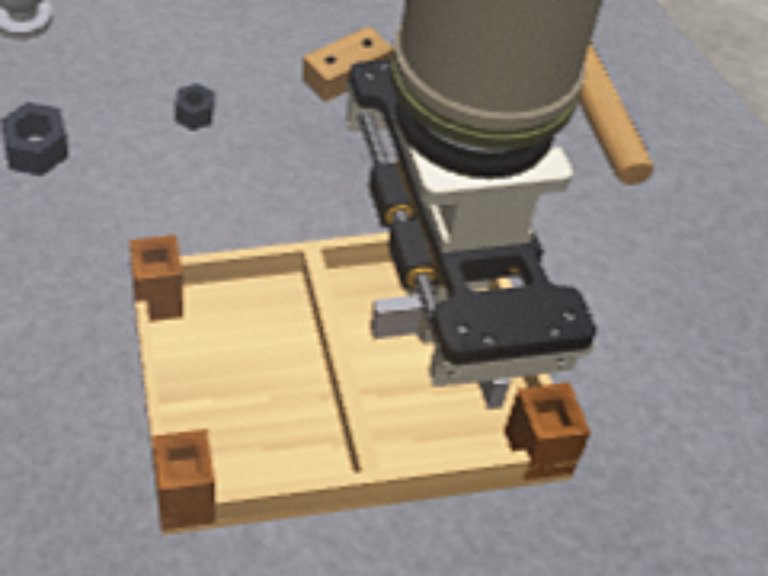

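Call:
step_arm(steps=[{"dx": 0, "dy": 0.06, "dz": 0, "ax": 0, "ay": 0, "az": 0, "fingers": 1}, {"dx": 0, "dy": 0, "dz": 0, "ax": 0, "ay": 0, "az": 0, "fingers": 1}, {"dx": 0, "dy": 0, "dz": 0, "ax": 0, "ay": 0, "az": 0, "fingers": 0.7}, {"dx": 0, "dy": 0, "dz": 0, "ax": 0, "ay": 0, "az": 0, "fingers": 0.7}, {"dx": 0, "dy": 0, "dz": 0, "ax": 0, "ay": 0, "az": 0, "fingers": 0.7}, {"dx": 0, "dy": 0, "dz": 0, "ax": 0, "ay": 0, "az": 0, "fingers": 0.7}, {"dx": 0, "dy": -0.5, "dz": 0, "ax": 0, "ay": 0, "az": 0, "fingers": 0.7}, {"dx": 0, "dy": -1, "dz": 0, "ax": 0, "ay": 0, "az": 0, "fingers": 0.7}, {"dx": 0, "dy": -1, "dz": 0, "ax": 0, "ay": 0, "az": 0, "fingers": 0.7}, {"dx": 0, "dy": -1, "dz": 0, "ax": 0, "ay": 0, "az": 0, "fingers": 0.4}, {"dx": 0, "dy": 0, "dz": 0, "ax": 0, "ay": 0, "az": 0, "fingers": 0.4}, {"dx": 0, "dy": 0, "dz": 0, "ax": 0, "ay": 0, "az": 0, "fingers": 0.4}])

```text
time: 7.6
eef_pos: [0.6521, -0.2781, 0.1548]
eef_rot: [0.532, 0.47, -0.468, -0.527]
wrist_force: [-0.9, 1.3, 0.1]
gripper_width: 0.468
```

Run:
```python
from h import *
go(.684,-.0595,.12,83)
np.save("T3.npy",campose("wrist"))
im=eyes.camera("wrist"); cv2.imwrite("pics/w3.png",im[:,:,::-1])
# cleat angle
d=np.array([.7001,-.0545])-np.array([.6673,-.0646]); print(np.linalg.norm(d),np.degrees(np.arctan2(d[1],d[0])))
```

```text
t 7.60 pos [ 0.6521 -0.2781  0.1548] yaw 83.0 width 43.533 F [-0.9  1.3  0.1] q [-0.48  0.45  1.23  0.    1.46 -1.92]
world d mm [ 31.9 218.6 -34.8] tool units dx dy dz [ 5.523  0.855 -0.121] ay units 0.00 tilt units(tool) [ 0.08  0.   -0.03] other ay -30.00
0.03431981934684383 17.11500312900027
```

View pics/w3.png

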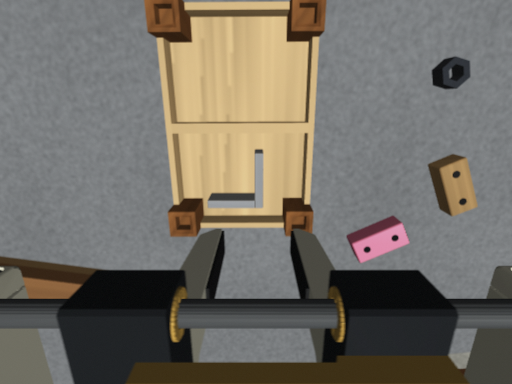

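Run:
```python
from h import *
T=np.load("T3.npy")
for p in [(348,240),(398,219),(409,240),(362,261)]: print("pink",onz("wrist",p,.024,T).round(3))
for p in [(456,174.5),(462.5,201)]: print("cleat hole",onz("wrist",p,.024,T).round(4))
for p in [(430,163),(466,155),(476,203),(452,214)]: print("cleat c",onz("wrist",p,.024,T).round(4))
for p in [(167,13),(307,13),(185,218),(298,217)]: print("post",onz("wrist",p,.05,T).round(4))
```

```text
pink [ 0.73  -0.182  0.024]
pink [ 0.71  -0.125  0.024]
pink [ 0.738 -0.111  0.024]
pink [ 0.76  -0.166  0.024]
cleat hole [ 0.6653 -0.0648  0.024 ]
cleat hole [ 0.6969 -0.0549  0.024 ]
cleat c [ 0.6492 -0.0933  0.024 ]
cleat c [ 0.6451 -0.0564  0.024 ]
cleat c [ 0.7011 -0.0398  0.024 ]
cleat c [ 0.7113 -0.065   0.024 ]
post [ 0.4871 -0.3336  0.05  ]
post [ 0.5013 -0.2182  0.05  ]
post [ 0.67   -0.3555  0.05  ]
post [ 0.6829 -0.2396  0.05  ]
```

Call:
step_arm(steps=[{"dx": 0.6, "dy": 0, "dz": -0.02, "ax": 0, "ay": 0, "az": 0, "fingers": 0.45}, {"dx": 1, "dy": 0, "dz": -0.02, "ax": 0, "ay": 0, "az": 0, "fingers": 0.45}, {"dx": 1, "dy": 0, "dz": -0.02, "ax": 0, "ay": 0, "az": 0, "fingers": 0.45}, {"dx": 1, "dy": 0, "dz": -0.02, "ax": 0, "ay": 0, "az": 0, "fingers": 0.45}, {"dx": 1, "dy": 0, "dz": -0.02, "ax": 0, "ay": 0, "az": 0, "fingers": 0.45}, {"dx": 0.6, "dy": 0, "dz": -0.02, "ax": 0, "ay": 0, "az": 0, "fingers": 0.45}, {"dx": 0.32, "dy": 0, "dz": 0, "ax": 0, "ay": -1, "az": 0, "fingers": 0.45}, {"dx": 0, "dy": 0, "dz": 0, "ax": 0, "ay": -1, "az": 0, "fingers": 0.45}, {"dx": 0, "dy": 0, "dz": 0, "ax": 0, "ay": -1, "az": 0, "fingers": 0.45}, {"dx": 0, "dy": 0, "dz": 0, "ax": 0, "ay": -1, "az": 0, "fingers": 0.45}, {"dx": 0, "dy": 1, "dz": 0, "ax": 0, "ay": 0, "az": 0, "fingers": 0.45}, {"dx": 0, "dy": 1, "dz": 0, "ax": 0, "ay": 0, "az": 0, "fingers": 0.45}, {"dx": 0, "dy": 0.5, "dz": 0, "ax": 0, "ay": 0, "az": 0, "fingers": 0.45}, {"dx": 0, "dy": 0, "dz": 0, "ax": 0, "ay": 0, "az": 0, "fingers": 0.45}, {"dx": 0, "dy": 0, "dz": 0, "ax": 0, "ay": 0, "az": 0, "fingers": 0.45}])

```text
time: 8.9
eef_pos: [0.6784, -0.0577, 0.046]
eef_rot: [-0.418, -0.567, 0.57, 0.423]
wrist_force: [0.6, -0.5, 0.7]
gripper_width: 0.55
```

Run:
```python
from h import *
go(.6838,-.0595,.004,107.1)
im=eyes.camera("scene"); cv2.imwrite("pics/s6.png",cv2.resize(im[130:280,80:280,::-1],None,fx=4,fy=4))
```

```text
t 8.90 pos [ 0.6784 -0.0577  0.046 ] yaw 107.0 width 51.116 F [ 0.6 -0.5  0.7] q [-0.16  0.48  1.39 -0.    1.28 -2.03]
world d mm [  5.4  -1.8 -42. ] tool units dx dy dz [-0.085  1.049 -0.123] ay units -0.02 tilt units(tool) [-0.06  0.    0.03] other ay 29.98
```

View pics/s6.png

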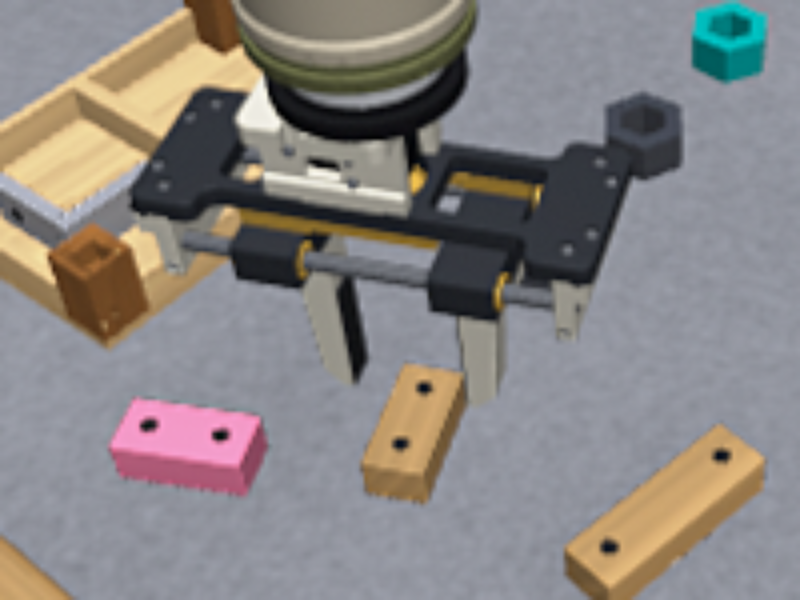

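Call:
step_arm(steps=[{"dx": -0.08, "dy": 0.5, "dz": -0.06, "ax": 0, "ay": 0, "az": 0, "fingers": 0.45}, {"dx": 0, "dy": 0.35, "dz": 0, "ax": 0, "ay": 0, "az": 0, "fingers": 0.45}, {"dx": 0, "dy": 0.2, "dz": 0, "ax": 0, "ay": 0, "az": 0, "fingers": 0.45}, {"dx": 0, "dy": 0, "dz": 0, "ax": 0, "ay": 0, "az": 0, "fingers": 0.45}, {"dx": 0, "dy": 0, "dz": 0, "ax": 0, "ay": 0, "az": 0, "fingers": 0.45}])

```text
time: 9.37
eef_pos: [0.6841, -0.0604, 0.0075]
eef_rot: [-0.42, -0.568, 0.569, 0.421]
wrist_force: [-0.7, 0.2, -0.0]
gripper_width: 0.548
```

Run:
```python
from h import *
go(.6838,-.0595,.004,107.1)
```

```text
t 9.37 pos [ 0.6841 -0.0604  0.0075] yaw 107.0 width 50.970 F [-0.7  0.2 -0. ] q [-0.16  0.53  1.39  0.    1.22 -2.03]
world d mm [-0.3  0.9 -3.5] tool units dx dy dz [ 0.023  0.088 -0.001] ay units -0.01 tilt units(tool) [-0.01  0.    0.  ] other ay 29.99
```

Call:
step_arm(steps=[{"dx": 0, "dy": 0.06, "dz": 0, "ax": 0, "ay": 0, "az": 0, "fingers": 1}, {"dx": 0, "dy": 0, "dz": 0, "ax": 0, "ay": 0, "az": 0, "fingers": 1}, {"dx": 0, "dy": 0, "dz": 0, "ax": 0, "ay": 0, "az": 0, "fingers": 1}, {"dx": 0, "dy": 0, "dz": 0, "ax": 0, "ay": 0, "az": 0, "fingers": 1}, {"dx": 0, "dy": 0, "dz": 0, "ax": 0, "ay": 0, "az": 0, "fingers": 1}, {"dx": 0, "dy": 0, "dz": 0, "ax": 0, "ay": 0, "az": 0, "fingers": 1}, {"dx": 0, "dy": -0.4, "dz": 0, "ax": 0, "ay": 0, "az": 0, "fingers": 1}, {"dx": 0, "dy": -1, "dz": 0, "ax": 0, "ay": 0, "az": 0, "fingers": 1}, {"dx": 0, "dy": -1, "dz": 0, "ax": 0, "ay": 0, "az": 0, "fingers": 1}, {"dx": 0, "dy": -0.6, "dz": 0, "ax": 0, "ay": 0, "az": 0, "fingers": 1}, {"dx": 0, "dy": 0, "dz": 0, "ax": 0, "ay": 1, "az": 0, "fingers": 1}, {"dx": 0, "dy": 0, "dz": 0, "ax": 0, "ay": 1, "az": 0, "fingers": 1}, {"dx": 0, "dy": 0, "dz": 0, "ax": 0, "ay": 1, "az": 0, "fingers": 1}, {"dx": 0, "dy": 0, "dz": 0, "ax": 0, "ay": 1, "az": 0, "fingers": 1}, {"dx": 0, "dy": 0, "dz": 0, "ax": 0, "ay": 0, "az": 0, "fingers": 1}])

```text
time: 10.62
eef_pos: [0.6845, -0.0606, 0.1264]
eef_rot: [0.531, 0.467, -0.467, -0.53]
wrist_force: [0.9, 0.4, -1.0]
gripper_width: 0.319
```

Run:
```python
from h import *
go(.5364,-.281,.12,83.1)
im=eyes.camera("scene"); cv2.imwrite("pics/s7.png",cv2.resize(im[130:280,80:280,::-1],None,fx=4,fy=4))
```

```text
t 10.62 pos [ 0.6845 -0.0606  0.1264] yaw 82.7 width 29.677 F [ 0.9  0.4 -1. ] q [-0.16  0.42  1.32 -0.    1.4  -1.61]
world d mm [-148.1 -220.4   -6.4] tool units dx dy dz [-5.935  0.157  2.975] ay units -0.06 tilt units(tool) [ 0.01 -0.   -0.  ] other ay 29.94
```

View pics/s7.png

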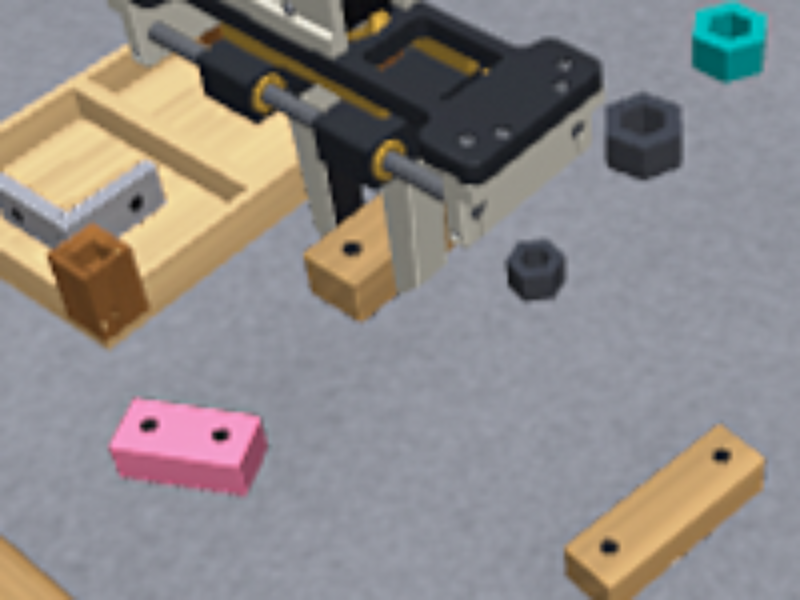

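Cleat held (29.7 mm). Move over the near half.

Call:
step_arm(steps=[{"dx": -0.4, "dy": 0, "dz": 0.2, "ax": 0, "ay": 0, "az": 0, "fingers": 1}, {"dx": -0.8, "dy": 0, "dz": 0.4, "ax": 0, "ay": 0, "az": 0, "fingers": 1}, {"dx": -0.8, "dy": 0, "dz": 0.4, "ax": 0, "ay": 0, "az": 0, "fingers": 1}, {"dx": -0.8, "dy": 0, "dz": 0.4, "ax": 0, "ay": 0, "az": 0, "fingers": 1}, {"dx": -0.8, "dy": 0, "dz": 0.4, "ax": 0, "ay": 0, "az": 0, "fingers": 1}, {"dx": -0.8, "dy": 0, "dz": 0.4, "ax": 0, "ay": 0, "az": 0, "fingers": 1}, {"dx": -0.8, "dy": 0, "dz": 0.4, "ax": 0, "ay": 0, "az": 0, "fingers": 1}, {"dx": -0.5, "dy": 0, "dz": 0.25, "ax": 0, "ay": 0, "az": 0, "fingers": 1}, {"dx": -0.24, "dy": 0, "dz": 0.13, "ax": 0, "ay": 0, "az": 0, "fingers": 1}, {"dx": 0, "dy": 0.7, "dz": 0, "ax": 0, "ay": 0, "az": 0, "fingers": 1}, {"dx": 0, "dy": 0.7, "dz": 0, "ax": 0, "ay": 0, "az": 0, "fingers": 1}, {"dx": 0, "dy": 0.2, "dz": 0, "ax": 0, "ay": 0, "az": 0, "fingers": 1}, {"dx": 0, "dy": 0, "dz": 0, "ax": 0, "ay": 0, "az": 0, "fingers": 1}, {"dx": 0, "dy": 0, "dz": 0, "ax": 0, "ay": 0, "az": 0, "fingers": 1}])

```text
time: 11.83
eef_pos: [0.5374, -0.2811, 0.0614]
eef_rot: [-0.529, -0.469, 0.469, 0.529]
wrist_force: [0.7, 1.0, 0.2]
gripper_width: 0.321
```

Run:
```python
from h import *
go(.5364,-.281,.0115,83.1)
im=eyes.camera("side"); cv2.imwrite("pics/d7.png",cv2.resize(im[200:380,200:440,::-1],None,fx=3.2,fy=3.2))
```

```text
t 11.83 pos [ 0.5374 -0.2811  0.0614] yaw 83.1 width 29.820 F [0.7 1.  0.2] q [-0.57  0.27  1.62  0.    1.25 -2.02]
world d mm [ -1.    0.1 -49.9] tool units dx dy dz [-1.000e-03  1.248e+00  2.300e-02] ay units 0.00 tilt units(tool) [-0.01  0.    0.01] other ay -30.00
```

View pics/d7.png

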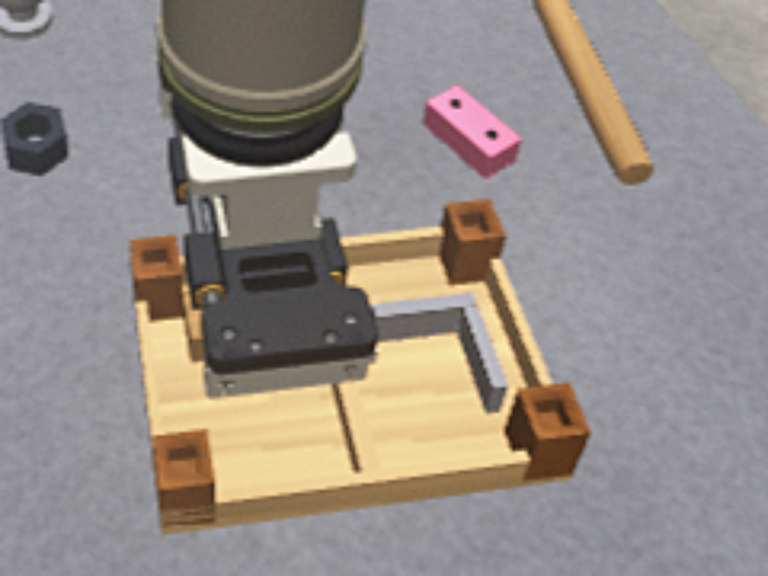

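Call:
step_arm(steps=[{"dx": 0, "dy": 0.6, "dz": 0.02, "ax": 0, "ay": 0, "az": 0, "fingers": 1}, {"dx": 0, "dy": 0.4, "dz": 0, "ax": 0, "ay": 0, "az": 0, "fingers": 1}, {"dx": 0, "dy": 0.23, "dz": 0, "ax": 0, "ay": 0, "az": 0, "fingers": 1}, {"dx": 0, "dy": 0, "dz": 0, "ax": 0, "ay": 0, "az": 0, "fingers": 1}, {"dx": 0, "dy": 0, "dz": 0, "ax": 0, "ay": 0, "az": 0, "fingers": 1}, {"dx": 0, "dy": 0, "dz": 0, "ax": 0, "ay": 0, "az": 0, "fingers": 0.5}, {"dx": 0, "dy": 0, "dz": 0, "ax": 0, "ay": 0, "az": 0, "fingers": 0.5}, {"dx": 0, "dy": 0, "dz": 0, "ax": 0, "ay": 0, "az": 0, "fingers": 0.5}, {"dx": 0, "dy": 0, "dz": 0, "ax": 0, "ay": 0, "az": 0, "fingers": 0.5}, {"dx": 0, "dy": -0.5, "dz": 0, "ax": 0, "ay": 0, "az": 0, "fingers": 0.5}, {"dx": 0, "dy": -1, "dz": 0, "ax": 0, "ay": 0, "az": 0, "fingers": 0.5}, {"dx": 0, "dy": -1, "dz": 0, "ax": 0, "ay": 0, "az": 0, "fingers": 0}, {"dx": 0, "dy": -1, "dz": 0, "ax": 0, "ay": 0, "az": 0, "fingers": 0}, {"dx": 0, "dy": -0.3, "dz": 0, "ax": 0, "ay": 0, "az": 0, "fingers": 0}, {"dx": 0, "dy": 0, "dz": 0, "ax": 0, "ay": 0, "az": 0, "fingers": 0}, {"dx": 0, "dy": 0, "dz": 0, "ax": 0, "ay": 0, "az": 0, "fingers": 0}])

```text
time: 13.22
eef_pos: [0.5369, -0.2822, 0.165]
eef_rot: [0.53, 0.469, -0.468, -0.529]
wrist_force: [-0.0, 0.6, -0.6]
gripper_width: 0.812
```

Run:
```python
from h import *
go(.4502,-.073,.16,61)
T=campose("wrist"); np.save("T4.npy",T)
im=eyes.camera("wrist"); cv2.imwrite("pics/w4.png",im[:,:,::-1])
im=eyes.camera("side"); cv2.imwrite("pics/d8.png",cv2.resize(im[200:380,200:440,::-1],None,fx=3.2,fy=3.2))
```

```text
t 13.22 pos [ 0.5369 -0.2822  0.165 ] yaw 83.0 width 75.483 F [-0.   0.6 -0.6] q [-0.57  0.18  1.54 -0.    1.43 -2.02]
world d mm [-86.7 209.2  -5. ] tool units dx dy dz [4.926 0.113 2.789] ay units 3.67 tilt units(tool) [ 0.02  0.   -0.01] other ay -26.33
```

View pics/w4.png

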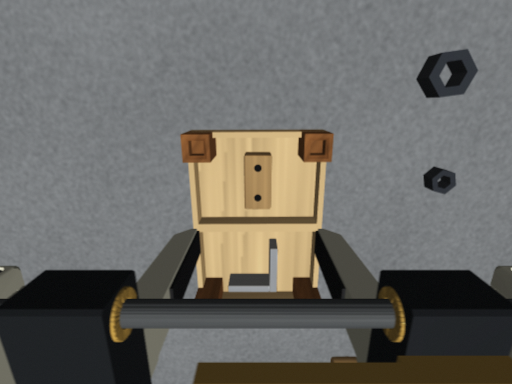

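View pics/d8.png

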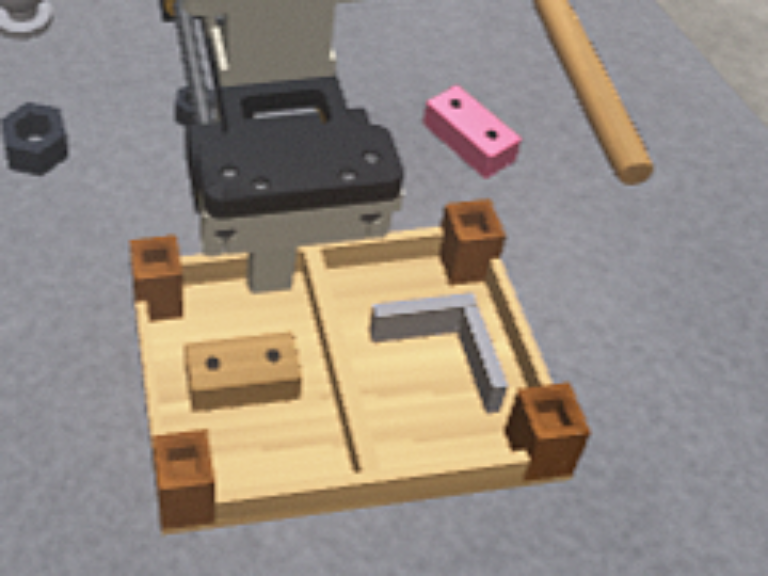

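Call:
step_arm(steps=[{"dx": 0.6, "dy": 0, "dz": 0.34, "ax": 0, "ay": 0, "az": 0, "fingers": 0.2}, {"dx": 0.87, "dy": 0, "dz": 0.49, "ax": 0, "ay": 0, "az": 0, "fingers": 0.2}, {"dx": 0.87, "dy": 0, "dz": 0.49, "ax": 0, "ay": 0, "az": 0, "fingers": 0.2}, {"dx": 0.87, "dy": 0, "dz": 0.49, "ax": 0, "ay": 0, "az": 0, "fingers": 0.2}, {"dx": 0.87, "dy": 0, "dz": 0.49, "ax": 0, "ay": 0, "az": 0, "fingers": 0.2}, {"dx": 0.85, "dy": 0, "dz": 0.49, "ax": 0, "ay": 0, "az": 0, "fingers": 0.2}, {"dx": 0, "dy": 0, "dz": 0, "ax": 0, "ay": 1, "az": 0, "fingers": 0.2}, {"dx": 0, "dy": 0, "dz": 0, "ax": 0, "ay": 1, "az": 0, "fingers": 0.2}, {"dx": 0, "dy": 0, "dz": 0, "ax": 0, "ay": 1, "az": 0, "fingers": 0.2}, {"dx": 0, "dy": 0, "dz": 0, "ax": 0, "ay": 0.67, "az": 0, "fingers": 0.2}, {"dx": 0, "dy": 0.8, "dz": 0, "ax": 0, "ay": 0, "az": 0, "fingers": 0.2}, {"dx": 0, "dy": 1, "dz": 0, "ax": 0, "ay": 0, "az": 0, "fingers": 0.2}, {"dx": 0, "dy": 0.7, "dz": 0, "ax": 0, "ay": 0, "az": 0, "fingers": 0.2}, {"dx": 0, "dy": 0.3, "dz": 0, "ax": 0, "ay": 0, "az": 0, "fingers": 0.2}, {"dx": 0, "dy": 0, "dz": 0, "ax": 0, "ay": 0, "az": 0, "fingers": 0.2}, {"dx": 0, "dy": 0, "dz": 0, "ax": 0, "ay": 0, "az": 0, "fingers": 0.2}])

```text
time: 14.65
eef_pos: [0.4475, -0.0719, 0.0499]
eef_rot: [-0.608, -0.358, 0.36, 0.611]
wrist_force: [0.5, -0.3, -0.0]
gripper_width: 0.799
```

Run:
```python
from h import *
go(.4502,-.073,.004,61)
im=eyes.camera("scene"); cv2.imwrite("pics/s9.png",cv2.resize(im[80:230,160:360,::-1],None,fx=4,fy=4))
```

```text
t 14.65 pos [ 0.4475 -0.0719  0.0499] yaw 61.0 width 74.321 F [ 0.5 -0.3 -0. ] q [-0.27 -0.11  2.05 -0.    1.21 -1.34]
world d mm [  2.7  -1.1 -45.9] tool units dx dy dz [ 0.01   1.146 -0.078] ay units -0.00 tilt units(tool) [-0.05  0.   -0.01] other ay 30.00
```

View pics/s9.png

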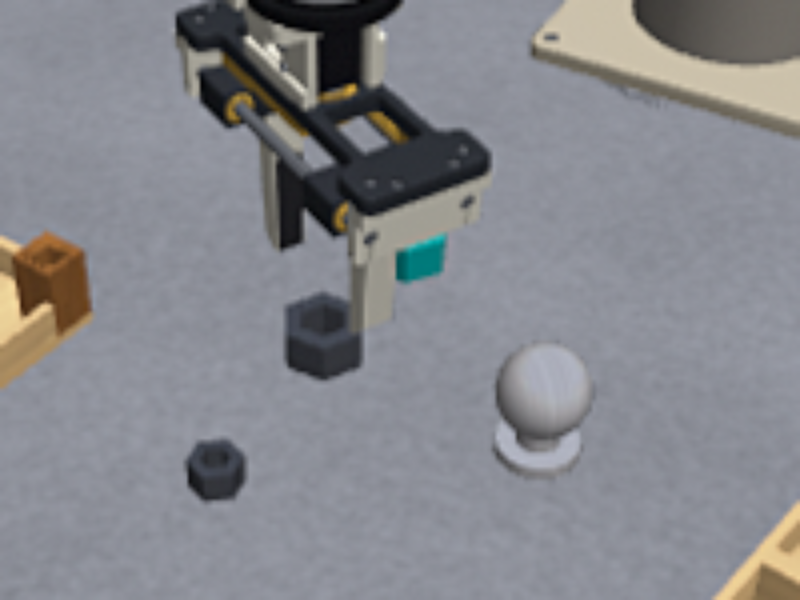

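Call:
step_arm(steps=[{"dx": 0, "dy": 0.6, "dz": -0.04, "ax": 0, "ay": 0, "az": 0, "fingers": 0.2}, {"dx": 0, "dy": 0.35, "dz": 0, "ax": 0, "ay": 0, "az": 0, "fingers": 0.2}, {"dx": 0, "dy": 0.19, "dz": 0, "ax": 0, "ay": 0, "az": 0, "fingers": 0.2}, {"dx": 0, "dy": 0, "dz": 0, "ax": 0, "ay": 0, "az": 0, "fingers": 0.2}, {"dx": 0, "dy": 0, "dz": 0, "ax": 0, "ay": 0, "az": 0, "fingers": 0.5}, {"dx": 0, "dy": 0, "dz": 0, "ax": 0, "ay": 0, "az": 0, "fingers": 1}, {"dx": 0, "dy": 0, "dz": 0, "ax": 0, "ay": 0, "az": 0, "fingers": 1}, {"dx": 0, "dy": 0, "dz": 0, "ax": 0, "ay": 0, "az": 0, "fingers": 1}, {"dx": 0, "dy": 0, "dz": 0, "ax": 0, "ay": 0, "az": 0, "fingers": 1}, {"dx": 0, "dy": 0, "dz": 0, "ax": 0, "ay": 0, "az": 0, "fingers": 1}, {"dx": 0, "dy": 0, "dz": 0, "ax": 0, "ay": 0, "az": 0, "fingers": 1}])

```text
time: 15.62
eef_pos: [0.4514, -0.0735, 0.0069]
eef_rot: [0.61, 0.359, -0.359, -0.609]
wrist_force: [-0.8, -0.3, 5.0]
gripper_width: 0.447
```

Run:
```python
from h import *
go(.4664,.2788,.12,80.15)
```

```text
t 15.62 pos [ 0.4514 -0.0735  0.0069] yaw 61.0 width 41.557 F [-0.8 -0.3  5. ] q [-0.27 -0.04  2.07 -0.    1.11 -1.34]
world d mm [ 15.  352.3 113.1] tool units dx dy dz [ 7.884 -2.831  3.939] ay units -3.19 tilt units(tool) [ 0.01 -0.   -0.  ] other ay 26.81
```

Call:
step_arm(steps=[{"dx": 0, "dy": -0.3, "dz": 0, "ax": 0, "ay": 0, "az": 0, "fingers": 1}, {"dx": 0, "dy": -0.8, "dz": 0, "ax": 0, "ay": 0, "az": 0, "fingers": 1}, {"dx": 0, "dy": -1, "dz": 0, "ax": 0, "ay": 0, "az": 0, "fingers": 1}, {"dx": 0, "dy": -0.9, "dz": 0, "ax": 0, "ay": 0, "az": 0, "fingers": 1}, {"dx": 0.4, "dy": 0, "dz": 0.2, "ax": 0, "ay": 0, "az": 0, "fingers": 1}, {"dx": 0.8, "dy": 0, "dz": 0.4, "ax": 0, "ay": 0, "az": 0, "fingers": 1}, {"dx": 0.8, "dy": 0, "dz": 0.4, "ax": 0, "ay": 0, "az": 0, "fingers": 1}, {"dx": 0.8, "dy": 0, "dz": 0.4, "ax": 0, "ay": 0, "az": 0, "fingers": 1}, {"dx": 0.8, "dy": 0, "dz": 0.4, "ax": 0, "ay": 0, "az": 0, "fingers": 1}, {"dx": 0.8, "dy": 0, "dz": 0.4, "ax": 0, "ay": 0, "az": 0, "fingers": 1}, {"dx": 0.8, "dy": 0, "dz": 0.4, "ax": 0, "ay": 0, "az": 0, "fingers": 1}, {"dx": 0.8, "dy": 0, "dz": 0.4, "ax": 0, "ay": 0, "az": 0, "fingers": 1}, {"dx": 0.8, "dy": 0, "dz": 0.4, "ax": 0, "ay": 0, "az": 0, "fingers": 1}, {"dx": 0.7, "dy": 0, "dz": 0.35, "ax": 0, "ay": 0, "az": 0, "fingers": 1}, {"dx": 0.38, "dy": 0, "dz": 0.19, "ax": 0, "ay": -0.2, "az": 0, "fingers": 1}, {"dx": 0, "dy": 0, "dz": 0, "ax": 0, "ay": -1, "az": 0, "fingers": 1}, {"dx": 0, "dy": 0, "dz": 0, "ax": 0, "ay": -1, "az": 0, "fingers": 1}, {"dx": 0, "dy": 0, "dz": 0, "ax": 0, "ay": -1, "az": 0, "fingers": 1}, {"dx": 0, "dy": 0, "dz": 0, "ax": 0, "ay": 0, "az": 0, "fingers": 1}, {"dx": 0, "dy": 0, "dz": 0, "ax": 0, "ay": 0, "az": 0, "fingers": 1}])

```text
time: 17.28
eef_pos: [0.4655, 0.2787, 0.1257]
eef_rot: [-0.541, -0.454, 0.455, 0.542]
wrist_force: [-0.4, 0.6, -1.0]
gripper_width: 0.45
```

Run:
```python
from h import *
go(.4664,.2788,.026,80.15)
np.save("T5.npy",campose("wrist"))
im=eyes.camera("scene"); cv2.imwrite("pics/s10.png",im[:,:,::-1])
im=eyes.camera("wrist"); cv2.imwrite("pics/w5.png",im[:,:,::-1])
```

```text
t 17.28 pos [0.4655 0.2787 0.1257] yaw 80.0 width 41.828 F [-0.4  0.6 -1. ] q [ 0.44  0.04  1.76  0.    1.35 -0.95]
world d mm [  0.9   0.1 -99.7] tool units dx dy dz [ 0.007  2.493 -0.024] ay units -0.02 tilt units(tool) [-0.01 -0.   -0.01] other ay 29.98
```

View pics/s10.png

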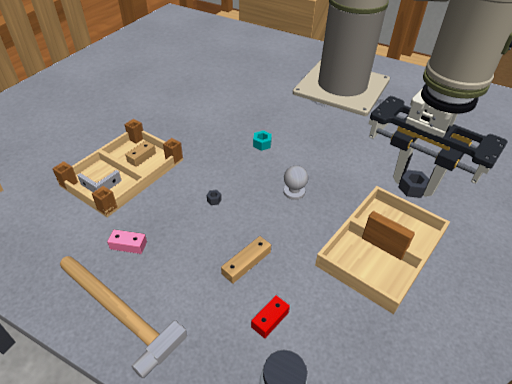

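View pics/w5.png

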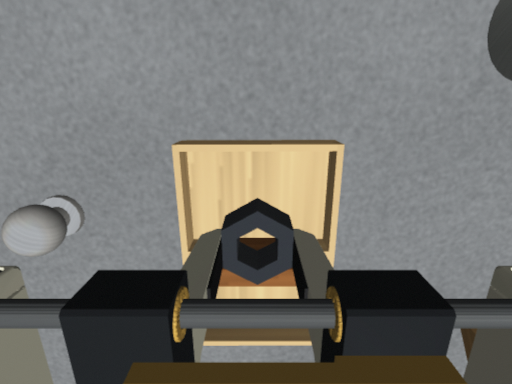

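Call:
step_arm(steps=[{"dx": 0, "dy": 0.6, "dz": 0, "ax": 0, "ay": 0, "az": 0, "fingers": 1}, {"dx": 0, "dy": 0.7, "dz": 0, "ax": 0, "ay": 0, "az": 0, "fingers": 1}, {"dx": 0, "dy": 0.6, "dz": 0, "ax": 0, "ay": 0, "az": 0, "fingers": 1}, {"dx": 0, "dy": 0.3, "dz": 0, "ax": 0, "ay": 0, "az": 0, "fingers": 1}, {"dx": 0, "dy": 0.2, "dz": 0, "ax": 0, "ay": 0, "az": 0, "fingers": 1}, {"dx": 0, "dy": 0, "dz": 0, "ax": 0, "ay": 0, "az": 0, "fingers": 1}, {"dx": 0, "dy": 0, "dz": 0, "ax": 0, "ay": 0, "az": 0, "fingers": 1}])

```text
time: 17.97
eef_pos: [0.4665, 0.279, 0.0311]
eef_rot: [0.541, 0.455, -0.455, -0.541]
wrist_force: [-0.1, -0.7, -1.0]
gripper_width: 0.45
```

Run:
```python
from h import *
go(.4664,.2788,.025,80.15)
im=eyes.camera("side"); cv2.imwrite("pics/d10.png",cv2.resize(im[70:220,130:330,::-1],None,fx=4,fy=4))
go(.4664,.2788,.025,80.15)
```

```text
t 17.97 pos [0.4665 0.279  0.0311] yaw 80.1 width 41.818 F [-0.1 -0.7 -1. ] q [ 0.44  0.15  1.82  0.    1.17 -0.95]
world d mm [-0.1 -0.2 -6.1] tool units dx dy dz [-0.006  0.152  0.001] ay units -0.00 tilt units(tool) [ 0. -0.  0.] other ay 30.00
t 18.02 pos [0.4671 0.2793 0.0318] yaw 80.2 width 41.456 F [ 0.9  0.7 -1.7] q [ 0.44  0.15  1.82 -0.    1.17 -0.95]
world d mm [-0.7 -0.5 -6.8] tool units dx dy dz [-0.016  0.17   0.015] ay units 0.00 tilt units(tool) [0.02 0.   0.01] other ay -30.00
```

View pics/d10.png

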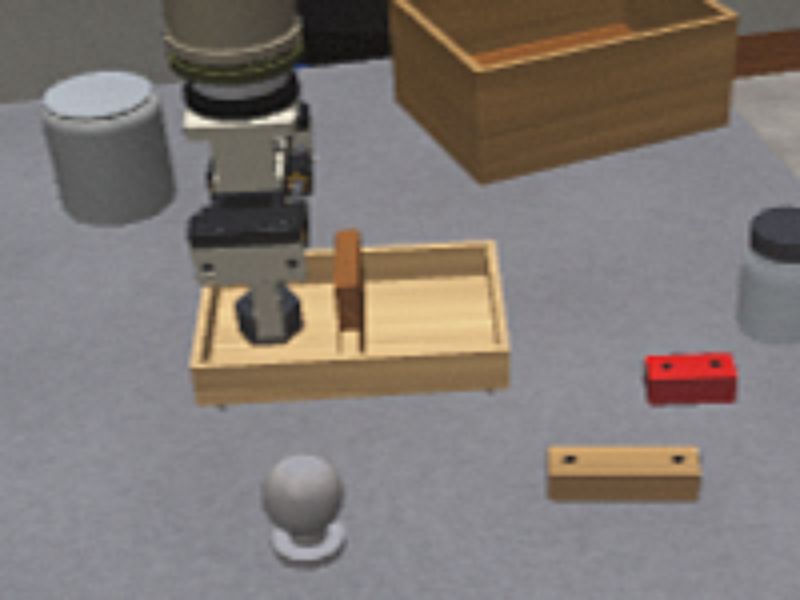

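Call:
step_arm(steps=[{"dx": 0, "dy": 0.1, "dz": 0, "ax": 0, "ay": 0, "az": 0, "fingers": 1}, {"dx": 0, "dy": 0.07, "dz": 0, "ax": 0, "ay": 0, "az": 0, "fingers": 1}, {"dx": 0, "dy": 0, "dz": 0, "ax": 0, "ay": 0, "az": 0, "fingers": 1}, {"dx": 0, "dy": 0, "dz": 0, "ax": 0, "ay": 0, "az": 0, "fingers": 1}])

```text
time: 18.35
eef_pos: [0.4673, 0.2795, 0.0249]
eef_rot: [0.541, 0.456, -0.454, -0.541]
wrist_force: [0.6, 0.6, 3.0]
gripper_width: 0.452
```

Contact (about +4 N). Release and lift.

Call:
step_arm(steps=[{"dx": 0, "dy": 0, "dz": 0, "ax": 0, "ay": 0, "az": 0, "fingers": 0.35}, {"dx": 0, "dy": 0, "dz": 0, "ax": 0, "ay": 0, "az": 0, "fingers": 0.35}, {"dx": 0, "dy": 0, "dz": 0, "ax": 0, "ay": 0, "az": 0, "fingers": 0.35}, {"dx": 0, "dy": 0, "dz": 0, "ax": 0, "ay": 0, "az": 0, "fingers": 0.35}, {"dx": 0, "dy": -0.5, "dz": 0, "ax": 0, "ay": 0, "az": 0, "fingers": 0.35}, {"dx": 0, "dy": -1, "dz": 0, "ax": 0, "ay": 0, "az": 0, "fingers": 0.35}, {"dx": 0, "dy": -1, "dz": 0, "ax": 0, "ay": 0, "az": 0, "fingers": 0}, {"dx": 0, "dy": -1, "dz": 0, "ax": 0, "ay": 0, "az": 0, "fingers": 0}, {"dx": 0, "dy": -0.5, "dz": 0, "ax": 0, "ay": 0, "az": 0, "fingers": 0}, {"dx": 0, "dy": 0, "dz": 0, "ax": 0, "ay": 0, "az": 0, "fingers": 0}, {"dx": 0, "dy": 0, "dz": 0, "ax": 0, "ay": 0, "az": 0, "fingers": 0}])

```text
time: 19.27
eef_pos: [0.4669, 0.2793, 0.1851]
eef_rot: [0.541, 0.457, -0.454, -0.541]
wrist_force: [-0.4, -0.0, -0.5]
gripper_width: 0.963
```

Run:
```python
from h import *
go(.4588,.0626,.16,80.15)
np.save("T6.npy",campose("wrist"))
im=eyes.camera("wrist"); cv2.imwrite("pics/w6.png",im[:,:,::-1])
```

```text
t 19.27 pos [0.4669 0.2793 0.1851] yaw 80.2 width 89.533 F [-0.4 -0.  -0.5] q [ 0.44 -0.01  1.69  0.    1.45 -0.95]
world d mm [  -8.1 -216.7  -25.1] tool units dx dy dz [-5.375  0.62  -0.72 ] ay units 0.01 tilt units(tool) [ 0.03 -0.    0.02] other ay -29.99
```

View pics/w6.png

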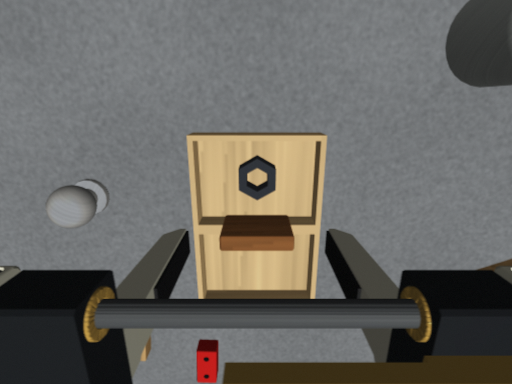

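Call:
step_arm(squeeze=50, steps=[{"dx": -0.6, "dy": 0, "dz": -0.08, "ax": 0, "ay": 0, "az": 0, "fingers": 0}, {"dx": -0.9, "dy": 0, "dz": -0.12, "ax": 0, "ay": 0, "az": 0, "fingers": 0}, {"dx": -0.9, "dy": 0, "dz": -0.12, "ax": 0, "ay": 0, "az": 0, "fingers": 0}, {"dx": -0.9, "dy": 0, "dz": -0.12, "ax": 0, "ay": 0, "az": 0, "fingers": 0}, {"dx": -0.9, "dy": 0, "dz": -0.12, "ax": 0, "ay": 0, "az": 0, "fingers": 0}, {"dx": -0.8, "dy": 0, "dz": -0.1, "ax": 0, "ay": 0, "az": 0, "fingers": 0}, {"dx": -0.37, "dy": 0, "dz": -0.07, "ax": 0, "ay": 0, "az": 0, "fingers": 0}, {"dx": 0, "dy": 0.8, "dz": 0, "ax": 0, "ay": 0, "az": 0, "fingers": 0}, {"dx": 0, "dy": 0.9, "dz": 0, "ax": 0, "ay": 0, "az": 0, "fingers": 0}, {"dx": 0, "dy": 0.6, "dz": 0, "ax": 0, "ay": 0, "az": 0, "fingers": 0}, {"dx": 0, "dy": 0, "dz": 0, "ax": 0, "ay": 0, "az": 0, "fingers": 0}, {"dx": 0, "dy": 0, "dz": 0, "ax": 0, "ay": 0, "az": 0, "fingers": 0}])

```text
time: 20.32
eef_pos: [0.4553, 0.0621, 0.0887]
eef_rot: [-0.539, -0.453, 0.457, 0.542]
wrist_force: [-1.4, -0.1, 1.3]
gripper_width: 1.001
```

Run:
```python
from h import *
go(.4585,.0625,.023,80.15)
im=eyes.camera("side"); cv2.imwrite("pics/d11.png",cv2.resize(im[120:270,130:330,::-1],None,fx=4,fy=4))
```

```text
t 20.32 pos [0.4553 0.0621 0.0887] yaw 80.2 width 93.083 F [-1.4 -0.1  1.3] q [ 0.02 -0.15  2.01 -0.    1.29 -1.38]
world d mm [  3.2   0.4 -65.7] tool units dx dy dz [ 0.025  1.642 -0.087] ay units 0.01 tilt units(tool) [-0.06 -0.   -0.01] other ay -29.99
```

View pics/d11.png

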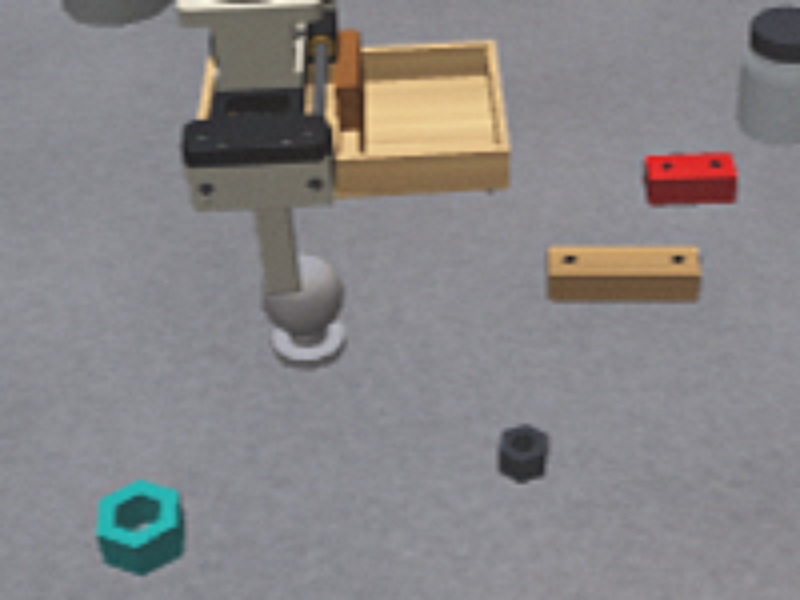

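Call:
step_arm(steps=[{"dx": 0, "dy": 0.6, "dz": -0.03, "ax": 0, "ay": 0, "az": 0, "fingers": 0}, {"dx": 0, "dy": 0.6, "dz": 0, "ax": 0, "ay": 0, "az": 0, "fingers": 0}, {"dx": 0, "dy": 0.3, "dz": 0, "ax": 0, "ay": 0, "az": 0, "fingers": 0}, {"dx": 0, "dy": 0.1, "dz": 0, "ax": 0, "ay": 0, "az": 0, "fingers": 0}, {"dx": 0, "dy": 0, "dz": 0, "ax": 0, "ay": 0, "az": 0, "fingers": 0}, {"dx": 0, "dy": 0, "dz": 0, "ax": 0, "ay": 0, "az": 0, "fingers": 0}])

```text
time: 20.87
eef_pos: [0.4607, 0.0622, 0.0293]
eef_rot: [0.541, 0.456, -0.455, -0.54]
wrist_force: [-0.5, 0.1, 0.0]
gripper_width: 1.003
```

Run:
```python
from h import *
go(.4585,.0625,.023,80.15)
T=campose("wrist"); np.save("T7.npy",T)
im=eyes.camera("wrist"); cv2.imwrite("pics/w7.png",im[:,:,::-1])
print(proj("wrist",[.4585,.0625,.067],T))
```

```text
t 20.87 pos [0.4607 0.0622 0.0293] yaw 80.2 width 93.255 F [-0.5  0.1  0. ] q [ 0.02 -0.05  2.04  0.    1.15 -1.38]
world d mm [-2.2  0.3 -6.3] tool units dx dy dz [-0.001  0.156  0.056] ay units 0.01 tilt units(tool) [ 0.02 -0.    0.  ] other ay -29.99
[257.01936211 272.22736697]
```

View pics/w7.png

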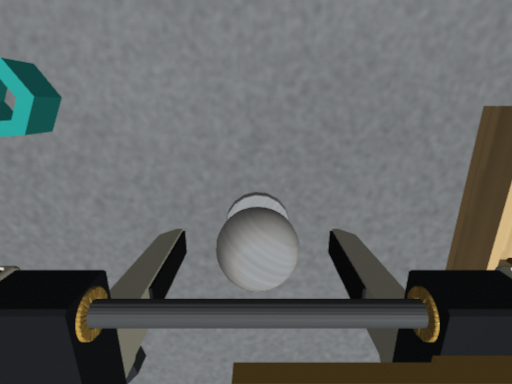

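Run:
```python
from h import *
T=np.load("T7.npy")
print(onz("wrist",(258,249),.042,T))
go(.4585,.0625,.023,80.15)
```

```text
[0.45875593 0.0630685  0.042     ]
t 20.92 pos [0.4609 0.0621 0.0295] yaw 80.2 width 93.089 F [ 0.   0.4 -0.2] q [ 0.02 -0.05  2.04 -0.    1.15 -1.38]
world d mm [-2.4  0.4 -6.5] tool units dx dy dz [-0.002  0.162  0.062] ay units 0.01 tilt units(tool) [ 0.03 -0.    0.  ] other ay -29.99
```

Call:
step_arm(steps=[{"dx": 0, "dy": 0.16, "dz": 0.06, "ax": 0, "ay": 0, "az": 0, "fingers": 0}, {"dx": 0, "dy": 0, "dz": 0, "ax": 0, "ay": 0, "az": 0, "fingers": 0}, {"dx": 0, "dy": 0, "dz": 0, "ax": 0, "ay": 0, "az": 0, "fingers": 0.3}, {"dx": 0, "dy": 0, "dz": 0, "ax": 0, "ay": 0, "az": 0, "fingers": 0.4}, {"dx": 0, "dy": 0, "dz": 0, "ax": 0, "ay": 0, "az": 0, "fingers": 0.5}, {"dx": 0, "dy": 0, "dz": 0, "ax": 0, "ay": 0, "az": 0, "fingers": 1}, {"dx": 0, "dy": 0, "dz": 0, "ax": 0, "ay": 0, "az": 0, "fingers": 1}, {"dx": 0, "dy": 0, "dz": 0, "ax": 0, "ay": 0, "az": 0, "fingers": 1}, {"dx": 0, "dy": 0, "dz": 0, "ax": 0, "ay": 0, "az": 0, "fingers": 1}, {"dx": 0, "dy": 0, "dz": 0, "ax": 0, "ay": 0, "az": 0, "fingers": 1}, {"dx": 0, "dy": 0, "dz": 0, "ax": 0, "ay": 0, "az": 0, "fingers": 1}, {"dx": 0, "dy": 0, "dz": 0, "ax": 0, "ay": 0, "az": 0, "fingers": 1}])

```text
time: 21.92
eef_pos: [0.4571, 0.0625, 0.0212]
eef_rot: [0.541, 0.455, -0.455, -0.541]
wrist_force: [0.5, 0.6, 0.2]
gripper_width: 0.523
```

Call:
step_arm(steps=[{"dx": 0, "dy": -0.2, "dz": 0, "ax": 0, "ay": 0, "az": 0, "fingers": 1}, {"dx": 0, "dy": -0.6, "dz": 0, "ax": 0, "ay": 0, "az": 0, "fingers": 1}, {"dx": 0, "dy": -0.9, "dz": 0, "ax": 0, "ay": 0, "az": 0, "fingers": 1}, {"dx": 0, "dy": -0.9, "dz": 0, "ax": 0, "ay": 0, "az": 0, "fingers": 1}, {"dx": 0, "dy": -0.6, "dz": 0, "ax": 0, "ay": 0, "az": 0, "fingers": 1}, {"dx": 0, "dy": 0, "dz": 0, "ax": 0, "ay": 0, "az": 0, "fingers": 1}, {"dx": 0, "dy": 0, "dz": 0, "ax": 0, "ay": 0, "az": 0, "fingers": 1}])

```text
time: 22.5
eef_pos: [0.4581, 0.0624, 0.1508]
eef_rot: [0.542, 0.456, -0.455, -0.54]
wrist_force: [0.5, 0.1, -3.4]
gripper_width: 0.522
```

Run:
```python
from h import *
go(.5964,.2562,.16,80.15)
im=eyes.camera("side"); cv2.imwrite("pics/d12.png",cv2.resize(im[80:230,130:330,::-1],None,fx=4,fy=4))
im=eyes.camera("scene"); cv2.imwrite("pics/s12.png",cv2.resize(im[80:280,200:460,::-1],None,fx=3,fy=3))
```

```text
t 22.50 pos [0.4581 0.0624 0.1508] yaw 80.2 width 48.508 F [ 0.5  0.1 -3.4] q [ 0.02 -0.21  1.95 -0.    1.4  -1.38]
world d mm [138.3 193.8   9.2] tool units dx dy dz [ 5.363 -0.218 -2.583] ay units 0.01 tilt units(tool) [0.03 0.   0.01] other ay -29.99
```

View pics/d12.png

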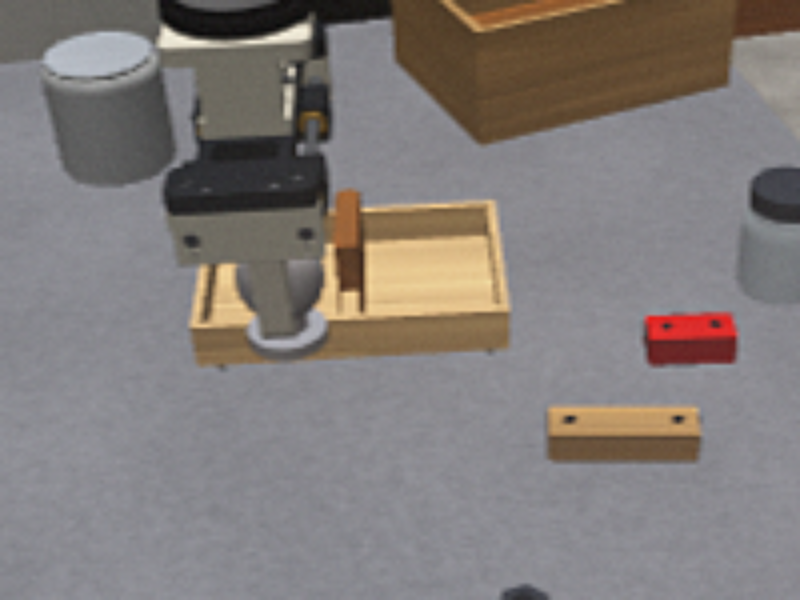

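View pics/s12.png

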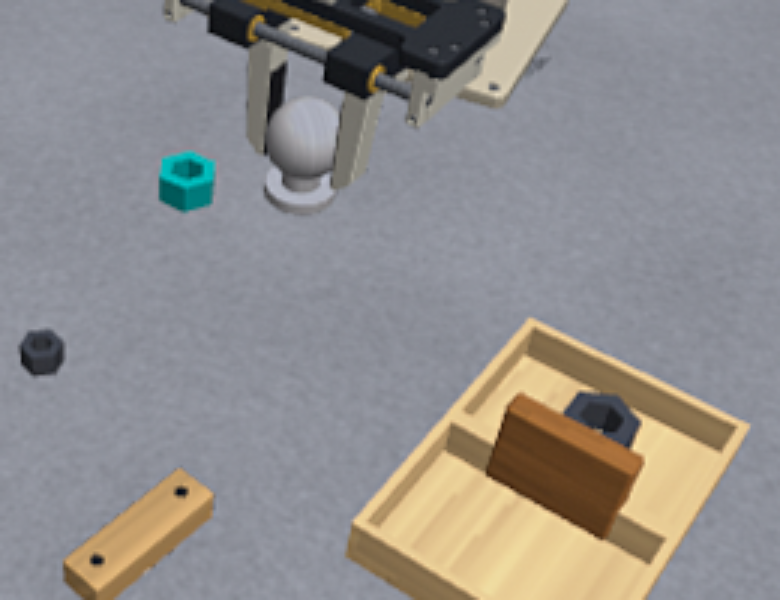

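Call:
step_arm(steps=[{"dx": 0.3, "dy": 0, "dz": -0.15, "ax": 0, "ay": 0, "az": 0, "fingers": 1}, {"dx": 0.6, "dy": 0, "dz": -0.28, "ax": 0, "ay": 0, "az": 0, "fingers": 1}, {"dx": 0.6, "dy": 0, "dz": -0.28, "ax": 0, "ay": 0, "az": 0, "fingers": 1}, {"dx": 0.6, "dy": 0, "dz": -0.29, "ax": 0, "ay": 0, "az": 0, "fingers": 1}, {"dx": 0.6, "dy": 0, "dz": -0.29, "ax": 0, "ay": 0, "az": 0, "fingers": 1}, {"dx": 0.6, "dy": 0, "dz": -0.29, "ax": 0, "ay": 0, "az": 0, "fingers": 1}, {"dx": 0.6, "dy": 0, "dz": -0.29, "ax": 0, "ay": 0, "az": 0, "fingers": 1}, {"dx": 0.6, "dy": 0, "dz": -0.29, "ax": 0, "ay": 0, "az": 0, "fingers": 1}, {"dx": 0.5, "dy": 0, "dz": -0.24, "ax": 0, "ay": 0, "az": 0, "fingers": 1}, {"dx": 0.36, "dy": 0, "dz": -0.18, "ax": 0, "ay": 0, "az": 0, "fingers": 1}, {"dx": 0, "dy": 0.3, "dz": 0, "ax": 0, "ay": 0, "az": 0, "fingers": 1}, {"dx": 0, "dy": 0.6, "dz": 0, "ax": 0, "ay": 0, "az": 0, "fingers": 1}, {"dx": 0, "dy": 0.6, "dz": 0, "ax": 0, "ay": 0, "az": 0, "fingers": 1}, {"dx": 0, "dy": 0.4, "dz": 0, "ax": 0, "ay": 0, "az": 0, "fingers": 1}, {"dx": 0, "dy": 0.2, "dz": 0, "ax": 0, "ay": 0, "az": 0, "fingers": 1}, {"dx": 0, "dy": 0, "dz": 0, "ax": 0, "ay": 0, "az": 0, "fingers": 1}, {"dx": 0, "dy": 0, "dz": 0, "ax": 0, "ay": 0, "az": 0, "fingers": 1}])

```text
time: 24.02
eef_pos: [0.5941, 0.2555, 0.0638]
eef_rot: [-0.541, -0.454, 0.456, 0.541]
wrist_force: [0.8, 0.3, -2.6]
gripper_width: 0.523
```

Run:
```python
from h import *
go(.5964,.2562,.041,80.15)
im=eyes.camera("side"); cv2.imwrite("pics/d13.png",cv2.resize(im[70:220,130:330,::-1],None,fx=4,fy=4))
im=eyes.camera("scene"); cv2.imwrite("pics/s13.png",cv2.resize(im[120:320,240:500,::-1],None,fx=3,fy=3))
go(.5964,.2562,.041,80.15)
```

```text
t 24.02 pos [0.5941 0.2555 0.0638] yaw 80.2 width 48.670 F [ 0.8  0.3 -2.6] q [ 0.33  0.37  1.49 -0.    1.28 -1.07]
world d mm [  2.3   0.7 -22.8] tool units dx dy dz [ 0.028  0.57  -0.055] ay units 0.01 tilt units(tool) [-0.02 -0.   -0.01] other ay -29.99
t 24.12 pos [0.596  0.2562 0.0664] yaw 80.2 width 48.882 F [ 0.5  0.6 -2.3] q [ 0.33  0.37  1.49 -0.    1.28 -1.07]
world d mm [  0.4  -0.  -25.4] tool units dx dy dz [ 0.001  0.634 -0.009] ay units 0.01 tilt units(tool) [ 0.01 -0.    0.01] other ay -29.99
```

View pics/d13.png

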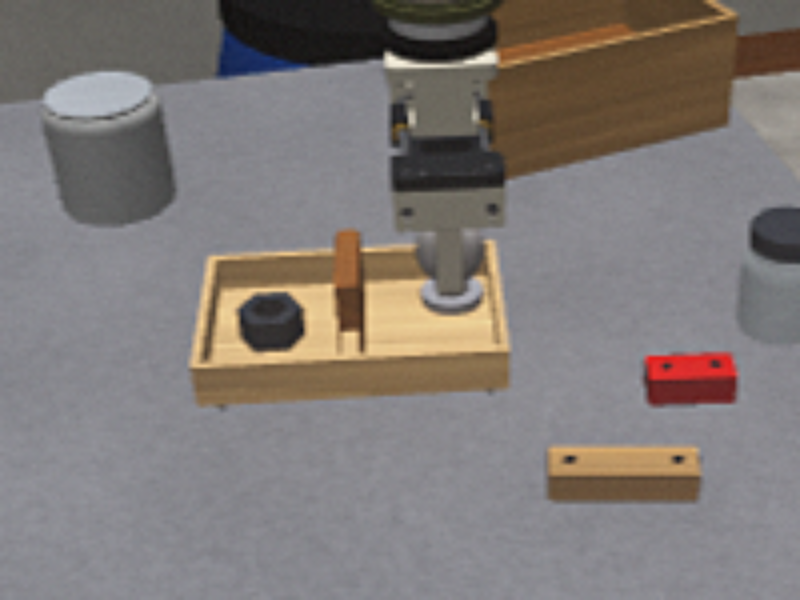

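View pics/s13.png

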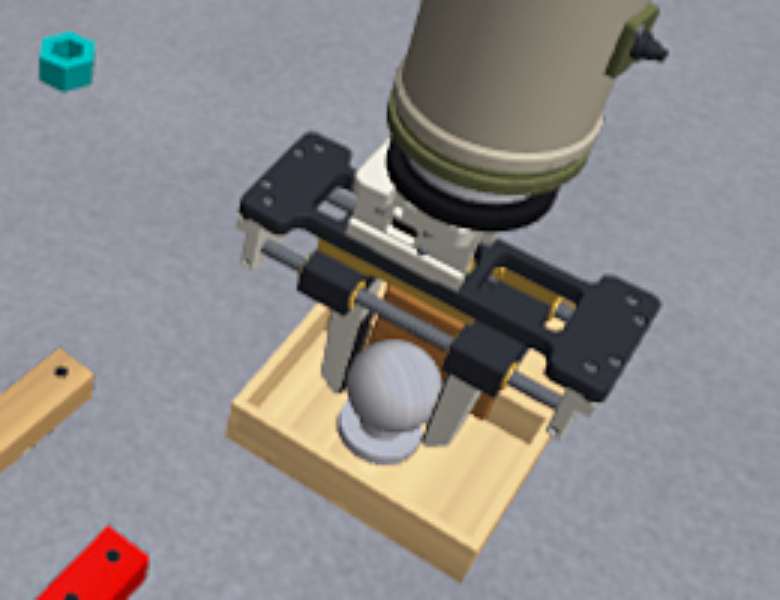

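Call:
step_arm(steps=[{"dx": 0, "dy": 0.3, "dz": 0, "ax": 0, "ay": 0, "az": 0, "fingers": 1}, {"dx": 0, "dy": 0.2, "dz": 0, "ax": 0, "ay": 0, "az": 0, "fingers": 1}, {"dx": 0, "dy": 0.1, "dz": 0, "ax": 0, "ay": 0, "az": 0, "fingers": 1}, {"dx": 0, "dy": 0, "dz": 0, "ax": 0, "ay": 0, "az": 0, "fingers": 1}, {"dx": 0, "dy": 0, "dz": 0, "ax": 0, "ay": 0, "az": 0, "fingers": 1}])

```text
time: 24.53
eef_pos: [0.5948, 0.256, 0.0406]
eef_rot: [-0.541, -0.455, 0.456, 0.541]
wrist_force: [0.6, -0.3, -3.1]
gripper_width: 0.525
```

Call:
step_arm(steps=[{"dx": 0, "dy": 0.05, "dz": 0, "ax": 0, "ay": 0, "az": 0, "fingers": 1}, {"dx": 0, "dy": 0, "dz": 0, "ax": 0, "ay": 0, "az": 0, "fingers": 1}, {"dx": 0, "dy": 0, "dz": 0, "ax": 0, "ay": 0, "az": 0, "fingers": 1}])

```text
time: 24.78
eef_pos: [0.5953, 0.2562, 0.0393]
eef_rot: [0.541, 0.455, -0.455, -0.541]
wrist_force: [0.7, 0.8, -2.5]
gripper_width: 0.526
```

Call:
step_arm(steps=[{"dx": 0, "dy": 0.05, "dz": 0, "ax": 0, "ay": 0, "az": 0, "fingers": 1}, {"dx": 0, "dy": 0, "dz": 0, "ax": 0, "ay": 0, "az": 0, "fingers": 1}, {"dx": 0, "dy": 0, "dz": 0, "ax": 0, "ay": 0, "az": 0, "fingers": 1}])

```text
time: 25.03
eef_pos: [0.5957, 0.2563, 0.039]
eef_rot: [0.541, 0.456, -0.455, -0.541]
wrist_force: [-4.9, -2.2, 8.9]
gripper_width: 0.519
```

Contact. Release and lift off.

Call:
step_arm(steps=[{"dx": 0, "dy": -0.02, "dz": 0, "ax": 0, "ay": 0, "az": 0, "fingers": 0.4}, {"dx": 0, "dy": 0, "dz": 0, "ax": 0, "ay": 0, "az": 0, "fingers": 0.3}, {"dx": 0, "dy": 0, "dz": 0, "ax": 0, "ay": 0, "az": 0, "fingers": 0.2}, {"dx": 0, "dy": 0, "dz": 0, "ax": 0, "ay": 0, "az": 0, "fingers": 0.2}, {"dx": 0, "dy": -0.4, "dz": 0, "ax": 0, "ay": 0, "az": 0, "fingers": 0.2}, {"dx": 0, "dy": -0.8, "dz": 0, "ax": 0, "ay": 0, "az": 0, "fingers": 0.2}, {"dx": 0, "dy": -1, "dz": 0, "ax": 0, "ay": 0, "az": 0, "fingers": 0.2}, {"dx": 0, "dy": -1, "dz": 0, "ax": 0, "ay": 0, "az": 0, "fingers": 0.2}, {"dx": 0, "dy": 0, "dz": 0, "ax": 0, "ay": 0, "az": 0, "fingers": 0.6}, {"dx": 0, "dy": 0, "dz": 0, "ax": 0, "ay": 0, "az": 0, "fingers": 0.6}])

```text
time: 25.87
eef_pos: [0.5977, 0.257, 0.1704]
eef_rot: [0.542, 0.458, -0.453, -0.54]
wrist_force: [-0.3, 0.1, -0.6]
gripper_width: 0.703
```

```bash
python3 - <<'E'
from h import *
go(.5255,.2685,.16,-9.85)
np.save("T8.npy",campose("wrist"))
for n in("wrist","side","scene"): cv2.imwrite(f"pics/{n[0]}14.png",eyes.camera(n)[:,:,::-1])
cv2.imwrite("pics/s14c.png",cv2.resize(cv2.imread("pics/s14.png")[180:300,300:460],None,fx=5,fy=5,interpolation=cv2.INTER_CUBIC))
cv2.imwrite("pics/d14c.png",cv2.resize(cv2.imread("pics/s14.png")[110:220,160:300],None,fx=5,fy=5)) if 0 else None
E
mv pics/s14.png pics/x.png 2>/dev/null; ls pics | tail -30
```

```text
t 25.87 pos [0.5977 0.257  0.1704] yaw 80.2 width 65.339 F [-0.3  0.1 -0.6] q [ 0.33  0.28  1.4  -0.    1.45 -1.07]
world d mm [-72.2  11.5 -10.4] tool units dx dy dz [-0.025  0.248  1.83 ] ay units -14.99 tilt units(tool) [0.06 0.   0.04] other ay 15.01
s1.png
s10.png
s12.png
s13.png
s14c.png
s2.png
s3.png
s4.png
s5.png
s6.png
s7.png
s9.png
s_base.png
s_mid.png
s_mid2.png
s_top.png
scene0.png
side0.png
w1.png
w14.png
w1b.png
w1n.png
w2.png
w3.png
w4.png
w5.png
w6.png
w7.png
wrist0.png
x.png
```

View pics/s14c.png

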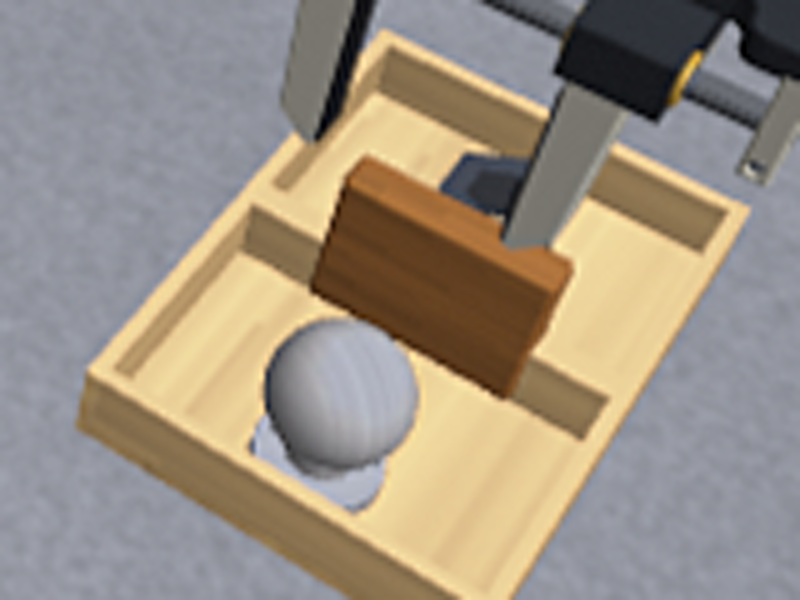

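View pics/w14.png

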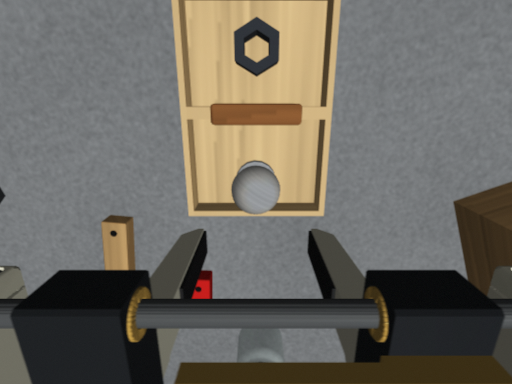

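Run:
```python
from h import *
T=np.load("T8.npy")
h=[onz("wrist",p,.082,T) for p in [(211,104),(301,104),(302,124),(211,125)]]
for a in h: print(a.round(4))
print("handle c",np.mean(h,0).round(4), "yaw", np.degrees(np.arctan2(*(h[1]-h[0])[1::-1]))-90)
b=onz("wrist",(256,189.5),.060,T); print("ball",b.round(4))
n=onz("wrist",(256.5,47),.042,T); print("nut",n.round(4))
for p in [(189,216),(324,215)]: print("rim",onz("wrist",p,.045,T).round(4))
c0=np.mean(h,0)[:2]; th=-.172; M=np.array([[np.cos(th),np.sin(th)],[-np.sin(th),np.cos(th)]])
for q in (b,n): print(M@(q[:2]-c0))
```

```text
[0.5072 0.233  0.082 ]
[0.5202 0.3088 0.082 ]
[0.5369 0.3076 0.082 ]
[0.5242 0.2292 0.082 ]
handle c [0.5221 0.2697 0.082 ] yaw -9.782860195976099
ball [0.5956 0.2567 0.06  ]
nut [0.464 0.28  0.042]
rim [0.6176 0.1776 0.045 ]
rim [0.6421 0.3251 0.045 ]
[ 0.07458144 -0.00021185]
[-0.0590375   0.00023737]
```

Call:
step_arm(squeeze=60, steps=[{"dx": 0, "dy": 0, "dz": 0.6, "ax": 0, "ay": 0, "az": 0, "fingers": 0.6}, {"dx": 0, "dy": 0, "dz": 0.8, "ax": 0, "ay": 0, "az": 0, "fingers": 0.6}, {"dx": 0, "dy": 0, "dz": 0.45, "ax": 0, "ay": 0, "az": 0, "fingers": 0.6}, {"dx": 0, "dy": 0, "dz": 0, "ax": 0, "ay": 1, "az": 0, "fingers": 0.6}, {"dx": 0, "dy": 0, "dz": 0, "ax": 0, "ay": 1, "az": 0, "fingers": 0.6}, {"dx": 0, "dy": 0, "dz": 0, "ax": 0, "ay": 1, "az": 0, "fingers": 0.6}, {"dx": 0, "dy": 0, "dz": 0, "ax": 0, "ay": 1, "az": 0, "fingers": 0.6}, {"dx": 0, "dy": 0, "dz": 0, "ax": 0, "ay": 1, "az": 0, "fingers": 0.6}, {"dx": 0, "dy": 0, "dz": 0, "ax": 0, "ay": 1, "az": 0, "fingers": 0.6}, {"dx": 0, "dy": 0, "dz": 0, "ax": 0, "ay": 1, "az": 0, "fingers": 0.6}, {"dx": 0, "dy": 0, "dz": 0, "ax": 0, "ay": 1, "az": 0, "fingers": 0.6}, {"dx": 0, "dy": 0, "dz": 0, "ax": 0, "ay": 1, "az": 0, "fingers": 0.6}, {"dx": 0, "dy": 0, "dz": 0, "ax": 0, "ay": 1, "az": 0, "fingers": 0.6}, {"dx": 0, "dy": 0, "dz": 0, "ax": 0, "ay": 1, "az": 0, "fingers": 0.6}, {"dx": 0, "dy": 0, "dz": 0, "ax": 0, "ay": 1, "az": 0, "fingers": 0.6}, {"dx": 0, "dy": 0, "dz": 0, "ax": 0, "ay": 1, "az": 0, "fingers": 0.6}, {"dx": 0, "dy": 0, "dz": 0, "ax": 0, "ay": 1, "az": 0, "fingers": 0.6}, {"dx": 0, "dy": 0, "dz": 0, "ax": 0, "ay": 1, "az": 0, "fingers": 0.6}, {"dx": 0, "dy": 0, "dz": 0, "ax": 0, "ay": 0, "az": 0, "fingers": 0.6}, {"dx": 0, "dy": 0, "dz": 0, "ax": 0, "ay": 0, "az": 0, "fingers": 0.6}])

```text
time: 27.68
eef_pos: [0.5213, 0.2683, 0.1641]
eef_rot: [0.705, -0.06, 0.058, -0.704]
wrist_force: [-0.7, -0.1, -0.6]
gripper_width: 0.4
```

Run:
```python
from h import *
go(.525,.269,.051,-9.85)
T=campose("wrist");np.save("T9.npy",T)
im=eyes.camera("wrist"); cv2.imwrite("pics/w15.png",im[:,:,::-1])
```

```text
t 27.68 pos [0.5213 0.2683 0.1641] yaw -9.6 width 37.174 F [-0.7 -0.1 -0.6] q [0.39 0.13 1.59 0.   1.43 0.56]
world d mm [   3.7    0.7 -113.1] tool units dx dy dz [0.095 2.826 0.037] ay units 0.04 tilt units(tool) [ 0.02  0.   -0.03] other ay -29.96
```

View pics/w15.png

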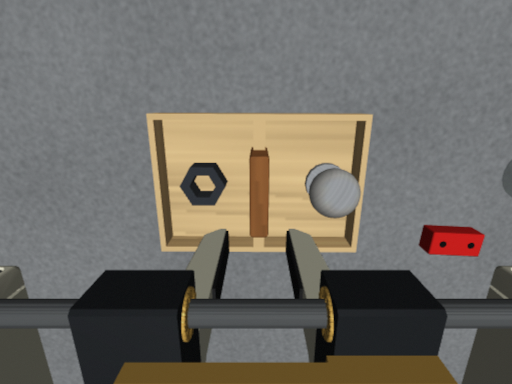

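Run:
```python
from h import *
T=np.load("T9.npy")
h=[onz("wrist",p,.082,T) for p in [(251,155),(269,155),(269.5,236),(249.5,236)]]
for a in h: print(a.round(4))
print(np.mean(h,0).round(4),np.degrees(np.arctan2(*(h[0]+h[1]-h[2]-h[3])[1::-1])))
r=[onz("wrist",p,.045,T) for p in [(149,114),(371,114),(357.5,253),(161.5,252)]]
for a in r: print(a.round(4))
print(np.mean(r,0).round(4),[np.degrees(np.arctan2(*(v)[1::-1])) for v in (r[1]-r[0],r[2]-r[3])])
```

```text
[0.5224 0.3109 0.082 ]
[0.538  0.3083 0.082 ]
[0.5264 0.2306 0.082 ]
[0.5073 0.2338 0.082 ]
[0.5235 0.2709 0.082 ] 80.23514602091984
[0.4298 0.3606 0.045 ]
[0.6418 0.3247 0.045 ]
[0.6198 0.1751 0.045 ]
[0.4014 0.2129 0.045 ]
[0.5232 0.2683 0.045 ] [np.float64(-9.59081909134294), np.float64(-9.826946484999004)]
```

Call:
step_arm(steps=[{"dx": 0.07, "dy": 0, "dz": 0.03, "ax": 0, "ay": 0.03, "az": 0, "fingers": 0.6}, {"dx": 0, "dy": 0.6, "dz": 0, "ax": 0, "ay": 0, "az": 0, "fingers": 0.6}, {"dx": 0, "dy": 0.7, "dz": 0, "ax": 0, "ay": 0, "az": 0, "fingers": 0.6}, {"dx": 0, "dy": 0.6, "dz": 0, "ax": 0, "ay": 0, "az": 0, "fingers": 0.6}, {"dx": 0, "dy": 0.4, "dz": 0, "ax": 0, "ay": 0, "az": 0, "fingers": 0.6}, {"dx": 0, "dy": 0.3, "dz": 0, "ax": 0, "ay": 0, "az": 0, "fingers": 0.6}, {"dx": 0, "dy": 0, "dz": 0, "ax": 0, "ay": 0, "az": 0, "fingers": 0.6}, {"dx": 0, "dy": 0, "dz": 0, "ax": 0, "ay": 0, "az": 0, "fingers": 0.6}])

```text
time: 28.4
eef_pos: [0.525, 0.2693, 0.0616]
eef_rot: [0.705, -0.062, 0.061, -0.704]
wrist_force: [0.5, 0.1, 0.5]
gripper_width: 0.399
```

Run:
```python
from h import *
go(.524,.269,.051,-9.75)
im=eyes.camera("side"); cv2.imwrite("pics/d15.png",cv2.resize(im[70:220,130:330,::-1],None,fx=4,fy=4))
go(.524,.269,.051,-9.75)
```

```text
t 28.40 pos [0.525  0.2693 0.0616] yaw -9.9 width 37.088 F [0.5 0.1 0.5] q [0.39 0.23 1.67 0.   1.24 0.56]
world d mm [ -1.   -0.3 -10.6] tool units dx dy dz [-0.024  0.266 -0.012] ay units -0.03 tilt units(tool) [ 0.01 -0.   -0.01] other ay 29.97
t 28.45 pos [0.5259 0.2697 0.0629] yaw -10.0 width 37.208 F [-0.7 -0.2  0.2] q [ 0.39  0.23  1.67 -0.    1.24  0.56]
world d mm [ -1.9  -0.7 -11.9] tool units dx dy dz [-0.045  0.297 -0.025] ay units -0.03 tilt units(tool) [-0.01 -0.    0.01] other ay 29.97
```

View pics/d15.png

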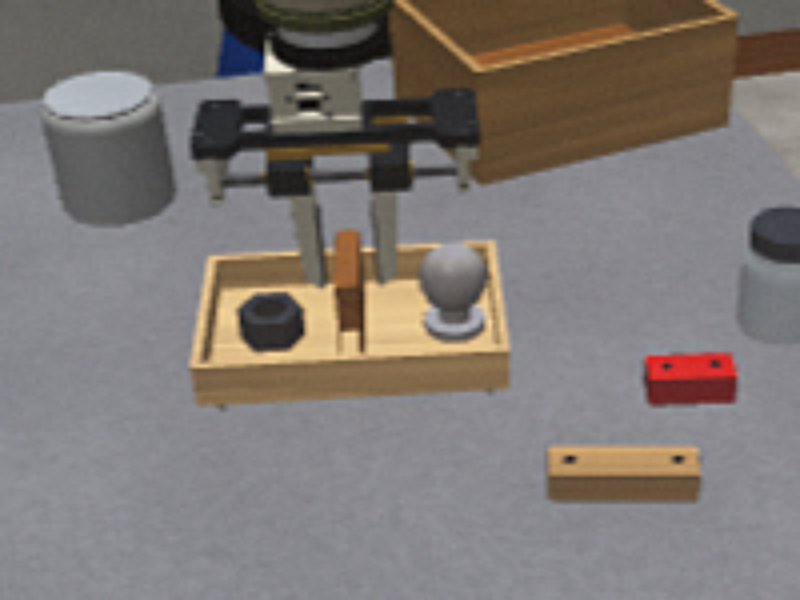

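Call:
step_arm(squeeze=60, steps=[{"dx": -0.04, "dy": 0.2, "dz": -0.02, "ax": 0, "ay": -0.03, "az": 0, "fingers": 0.6}, {"dx": 0, "dy": 0.1, "dz": 0, "ax": 0, "ay": 0, "az": 0, "fingers": 0.6}, {"dx": 0, "dy": 0, "dz": 0, "ax": 0, "ay": 0, "az": 0, "fingers": 0.6}, {"dx": 0, "dy": 0, "dz": 0, "ax": 0, "ay": 0, "az": 0, "fingers": 0.7}, {"dx": 0, "dy": 0, "dz": 0, "ax": 0, "ay": 0, "az": 0, "fingers": 0.75}, {"dx": 0, "dy": 0, "dz": 0, "ax": 0, "ay": 0, "az": 0, "fingers": 0.8}, {"dx": 0, "dy": 0, "dz": 0, "ax": 0, "ay": 0, "az": 0, "fingers": 1}, {"dx": 0, "dy": 0, "dz": 0, "ax": 0, "ay": 0, "az": 0, "fingers": 1}, {"dx": 0, "dy": 0, "dz": 0, "ax": 0, "ay": 0, "az": 0, "fingers": 1}, {"dx": 0, "dy": 0, "dz": 0, "ax": 0, "ay": 0, "az": 0, "fingers": 1}, {"dx": 0, "dy": 0, "dz": 0, "ax": 0, "ay": 0, "az": 0, "fingers": 1}, {"dx": 0, "dy": 0, "dz": 0, "ax": 0, "ay": 0, "az": 0, "fingers": 1}])

```text
time: 29.45
eef_pos: [0.5235, 0.2691, 0.0502]
eef_rot: [-0.704, 0.06, -0.06, 0.705]
wrist_force: [-4.2, -0.4, 4.7]
gripper_width: 0.189
```

Call:
step_arm(steps=[{"dx": 0, "dy": -0.1, "dz": 0, "ax": 0, "ay": 0, "az": 0, "fingers": 1}, {"dx": 0, "dy": -0.2, "dz": 0, "ax": 0, "ay": 0, "az": 0, "fingers": 1}, {"dx": 0, "dy": -0.3, "dz": 0, "ax": 0, "ay": 0, "az": 0, "fingers": 1}, {"dx": 0, "dy": -0.3, "dz": 0, "ax": 0, "ay": 0, "az": 0, "fingers": 1}, {"dx": 0, "dy": -0.1, "dz": 0, "ax": 0, "ay": 0, "az": 0, "fingers": 1}, {"dx": 0, "dy": 0, "dz": 0, "ax": 0, "ay": 0, "az": 0, "fingers": 1}, {"dx": 0, "dy": 0, "dz": 0, "ax": 0, "ay": 0, "az": 0, "fingers": 1}])

```text
time: 30.03
eef_pos: [0.524, 0.2691, 0.0907]
eef_rot: [-0.704, 0.06, -0.061, 0.705]
wrist_force: [-0.4, -0.7, -10.7]
gripper_width: 0.185
```

Run:
```python
from h import *
go(.524,.269,.2,-9.75)
print(arm.get_obs()["torque"])
im=eyes.camera("side"); cv2.imwrite("pics/d16.png",cv2.resize(im[70:220,130:330,::-1],None,fx=4,fy=4))
im=eyes.camera("scene"); cv2.imwrite("pics/s16.png",cv2.resize(im[120:320,240:500,::-1],None,fx=3,fy=3))
```

```text
t 30.03 pos [0.524  0.2691 0.0907] yaw -9.8 width 17.221 F [ -0.4  -0.7 -10.7] q [ 0.39  0.19  1.66 -0.    1.29  0.56]
world d mm [-0.000e+00 -1.000e-01  1.093e+02] tool units dx dy dz [ 3.000e-03 -2.733e+00 -1.000e-03] ay units -0.01 tilt units(tool) [-0.01 -0.    0.01] other ay 29.99
[-0.07256898  0.17380855 -0.00565086]
```

View pics/d16.png

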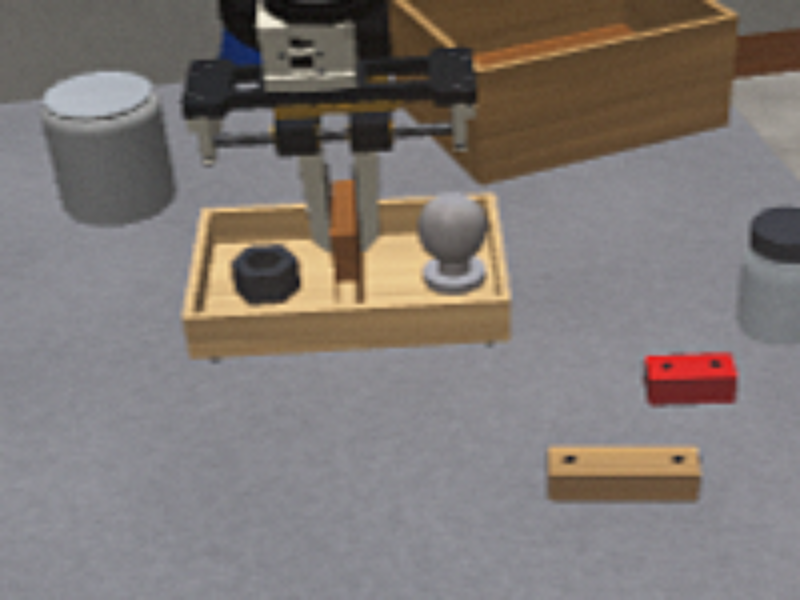

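View pics/s16.png

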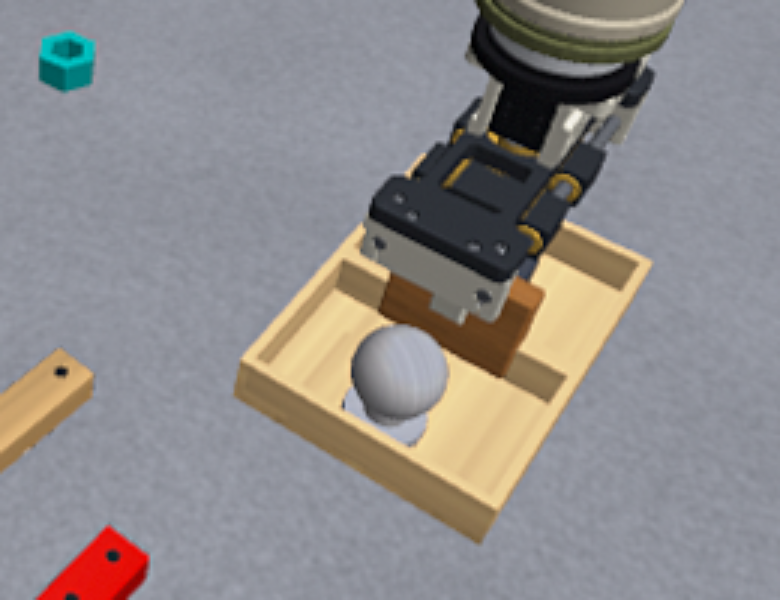

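Run:
```python
from h import *
s=cv2.imread("pics/w2.png")
cv2.imwrite("pics/w2a.png",cv2.resize(s[0:50,120:340],None,fx=3.6,fy=3.6,interpolation=cv2.INTER_CUBIC))
cv2.imwrite("pics/w2b.png",cv2.resize(s[205:265,140:330],None,fx=4,fy=4,interpolation=cv2.INTER_CUBIC))
im=eyes.camera("scene"); cv2.imwrite("pics/sA.png",cv2.resize(im[110:230,50:210,::-1],None,fx=5,fy=5,interpolation=cv2.INTER_CUBIC))
im=eyes.camera("side"); cv2.imwrite("pics/dA.png",cv2.resize(im[250:370,230:390,::-1],None,fx=5,fy=5,interpolation=cv2.INTER_CUBIC))
```

```text
(no output)
```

View pics/w2a.png

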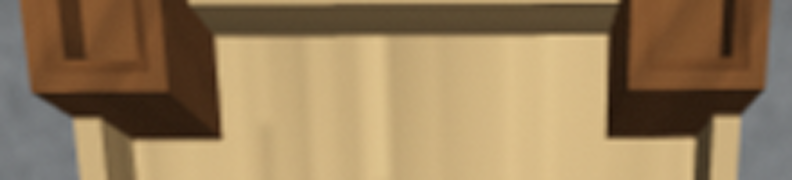

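View pics/w2b.png

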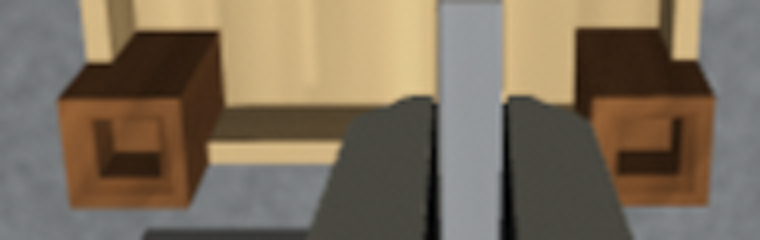

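View pics/sA.png

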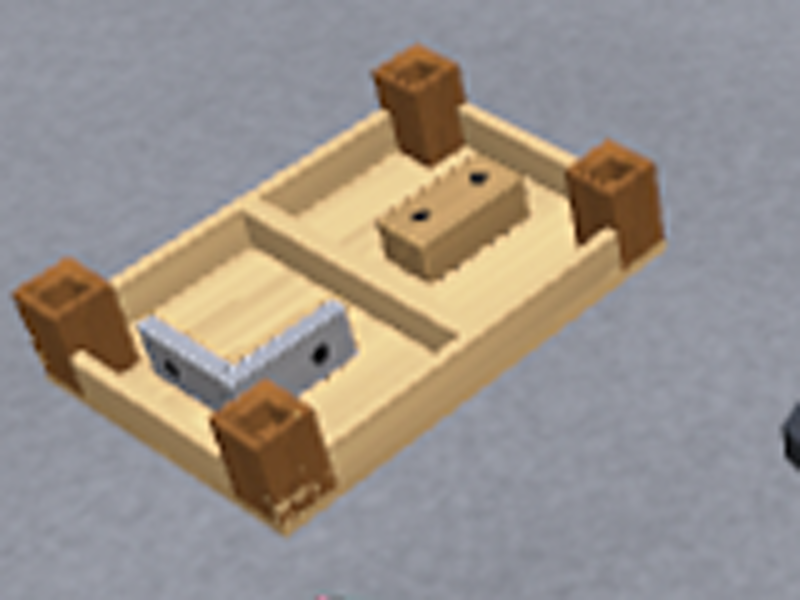

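View pics/dA.png

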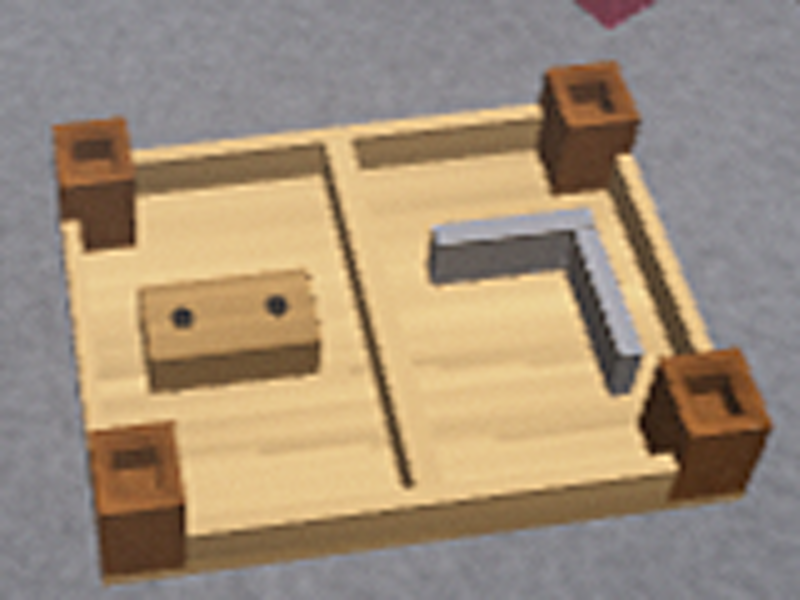

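```bash
cat > basefit.py <<'E'
from h import *
def c(x0,y0,f,x,y): return ((x+.5)/f-.5+x0,(y+.5)/f-.5+y0)
def fit(mod,obs):
    mod=np.array(mod);obs=np.array(obs)[:,:2]; mc,oc=mod.mean(0),obs.mean(0)
    a,b=mod-mc,obs-oc; th=np.arctan2((a[:,0]*b[:,1]-a[:,1]*b[:,0]).sum(),(a*b).sum())
    M=np.array([[np.cos(th),-np.sin(th)],[np.sin(th),np.cos(th)]]); t=oc-M@mc
    r=obs-(mod@M.T+t); return t.round(4),np.degrees(th).round(2),(np.abs(r).max()*1e3).round(1),(np.sqrt((b**2).sum()/(a**2).sum())).round(4)
p4=[(-.096,-.061),(-.096,.061),(.096,-.061),(.096,.061)]
S=[onz("scene",c(50,110,5,*p),.05) for p in [(419,72),(612.5,172),(65,290),(264.5,413.5)]]
D=[onz("side",c(230,250,5,*p),.05) for p in [(136,462),(94.5,152),(714,391),(590,94)]]
T=np.load("T2.npy")
W=[onz("wrist",c(140,205,4,*p),.05,T) for p in [(125,152.5),(653.5,151)]]+[onz("wrist",c(120,0,3.6,*p),.05,T) for p in [(33,92),(167,88),(628,90),(765,90)]]
wm=[(.096,-.061),(.096,.061),(-.082,-.075),(-.082,-.047),(-.082,.047),(-.082,.075)]
print("scene",fit(p4,S)); print("side",fit(p4,D)); print("wrist",fit(wm,W))
E
python3 basefit.py
```

```text
scene (array([ 0.5929, -0.2853]), np.float64(-7.13), np.float64(2.3), np.float64(0.9881))
side (array([ 0.5891, -0.2882]), np.float64(-6.89), np.float64(1.0), np.float64(0.9935))
wrist (array([ 0.5886, -0.2895]), np.float64(-6.7), np.float64(0.5), np.float64(0.9967))
```

Call:
step_arm(steps=[{"dx": 0, "dy": -0.15, "dz": 0, "ax": 0, "ay": 0, "az": 0, "fingers": 1}, {"dx": 0, "dy": -0.35, "dz": 0, "ax": 0, "ay": 0, "az": 0, "fingers": 1}, {"dx": 0, "dy": -0.5, "dz": 0, "ax": 0, "ay": 0, "az": 0, "fingers": 1}, {"dx": 0, "dy": -0.35, "dz": 0, "ax": 0, "ay": 0, "az": 0, "fingers": 1}, {"dx": 0, "dy": -0.15, "dz": 0, "ax": 0, "ay": 0, "az": 0, "fingers": 1}, {"dx": 0.05, "dy": 0, "dz": -0.15, "ax": 0, "ay": 0, "az": 0, "fingers": 1}, {"dx": 0.09, "dy": 0, "dz": -0.3, "ax": 0, "ay": 0, "az": 0, "fingers": 1}, {"dx": 0.13, "dy": 0, "dz": -0.45, "ax": 0, "ay": 0, "az": 0, "fingers": 1}, {"dx": 0.18, "dy": 0, "dz": -0.6, "ax": 0, "ay": 0, "az": 0, "fingers": 1}, {"dx": 0.22, "dy": 0, "dz": -0.75, "ax": 0, "ay": 0, "az": 0, "fingers": 1}, {"dx": 0.24, "dy": 0, "dz": -0.8, "ax": 0, "ay": 0, "az": 0, "fingers": 1}, {"dx": 0.24, "dy": 0, "dz": -0.8, "ax": 0, "ay": 0, "az": 0, "fingers": 1}, {"dx": 0.24, "dy": 0, "dz": -0.8, "ax": 0, "ay": 0, "az": 0, "fingers": 1}, {"dx": 0.24, "dy": 0, "dz": -0.8, "ax": 0, "ay": 0, "az": 0, "fingers": 1}, {"dx": 0.24, "dy": 0, "dz": -0.8, "ax": 0, "ay": 0, "az": 0, "fingers": 1}, {"dx": 0.24, "dy": 0, "dz": -0.8, "ax": 0, "ay": 0, "az": 0, "fingers": 1}])

```text
time: 31.57
eef_pos: [0.557, -0.026, 0.148]
eef_rot: [0.705, -0.062, 0.06, -0.704]
wrist_force: [0.6, -0.4, -11.4]
gripper_width: 0.191
```

Call:
step_arm(steps=[{"dx": 0.24, "dy": 0, "dz": -0.8, "ax": 0, "ay": 0, "az": 0, "fingers": 1}, {"dx": 0.24, "dy": 0, "dz": -0.8, "ax": 0, "ay": 0, "az": 0, "fingers": 1}, {"dx": 0.24, "dy": 0, "dz": -0.8, "ax": 0, "ay": 0, "az": 0, "fingers": 1}, {"dx": 0.24, "dy": 0, "dz": -0.8, "ax": 0, "ay": 0, "az": 0, "fingers": 1}, {"dx": 0.22, "dy": 0, "dz": -0.75, "ax": 0, "ay": 0, "az": 0, "fingers": 1}, {"dx": 0.18, "dy": 0, "dz": -0.6, "ax": 0, "ay": 0, "az": 0, "fingers": 1}, {"dx": 0.13, "dy": 0, "dz": -0.45, "ax": 0, "ay": 0, "az": 0, "fingers": 1}, {"dx": 0.09, "dy": 0, "dz": -0.3, "ax": 0, "ay": 0, "az": 0, "fingers": 1}, {"dx": 0.05, "dy": 0, "dz": -0.15, "ax": 0, "ay": 0, "az": 0, "fingers": 1}, {"dx": 0, "dy": 0, "dz": 0, "ax": 0, "ay": -0.25, "az": 0, "fingers": 1}, {"dx": 0, "dy": 0, "dz": 0, "ax": 0, "ay": -0.25, "az": 0, "fingers": 1}, {"dx": 0, "dy": 0, "dz": 0, "ax": 0, "ay": 0, "az": 0, "fingers": 1}, {"dx": 0, "dy": 0, "dz": 0, "ax": 0, "ay": 0, "az": 0, "fingers": 1}])

```text
time: 32.65
eef_pos: [0.5853, -0.2485, 0.1492]
eef_rot: [-0.706, 0.042, -0.042, 0.706]
wrist_force: [0.6, -0.3, -10.9]
gripper_width: 0.187
```

Run:
```python
from h import *
go(.5892,-.2885,.11,-6.8)
im=eyes.camera("side"); cv2.imwrite("pics/d17.png",im[:,:,::-1])
im=eyes.camera("scene"); cv2.imwrite("pics/s17.png",im[:,:,::-1])
```

```text
t 32.65 pos [ 0.5853 -0.2485  0.1492] yaw -6.8 width 17.410 F [  0.6  -0.3 -10.9] q [-0.48  0.27  1.46  0.    1.42 -0.36]
world d mm [  3.9 -40.  -39.2] tool units dx dy dz [ 0.217  0.979 -0.983] ay units -0.00 tilt units(tool) [-0.01  0.   -0.01] other ay 30.00
```

View pics/d17.png

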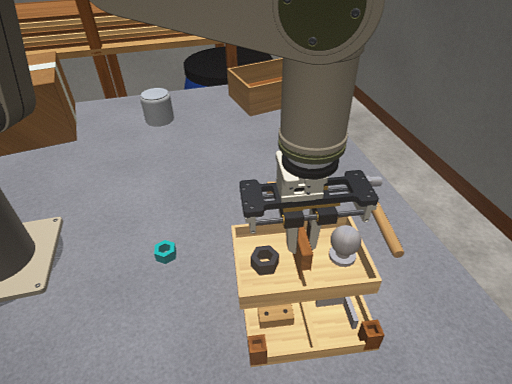

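View pics/s17.png

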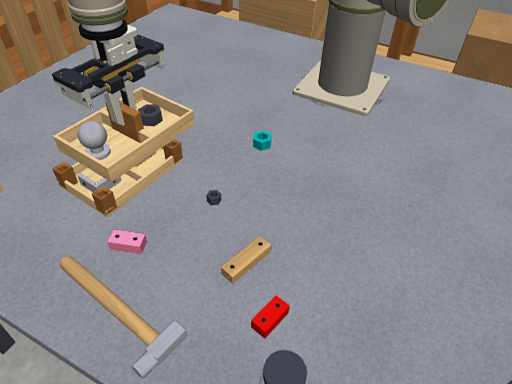

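Call:
step_arm(steps=[{"dx": 0.03, "dy": 0, "dz": -0.13, "ax": 0, "ay": 0, "az": 0, "fingers": 1}, {"dx": 0.06, "dy": 0, "dz": -0.26, "ax": 0, "ay": 0, "az": 0, "fingers": 1}, {"dx": 0.06, "dy": 0, "dz": -0.28, "ax": 0, "ay": 0, "az": 0, "fingers": 1}, {"dx": 0.04, "dy": 0, "dz": -0.2, "ax": 0, "ay": 0, "az": 0, "fingers": 1}, {"dx": 0.03, "dy": 0, "dz": -0.11, "ax": 0, "ay": 0, "az": 0, "fingers": 1}, {"dx": 0, "dy": 0.2, "dz": 0, "ax": 0, "ay": 0, "az": 0, "fingers": 1}, {"dx": 0, "dy": 0.3, "dz": 0, "ax": 0, "ay": 0, "az": 0, "fingers": 1}, {"dx": 0, "dy": 0.25, "dz": 0, "ax": 0, "ay": 0, "az": 0, "fingers": 1}, {"dx": 0, "dy": 0.1, "dz": 0, "ax": 0, "ay": 0, "az": 0, "fingers": 1}, {"dx": 0, "dy": 0, "dz": 0, "ax": 0, "ay": 0, "az": 0, "fingers": 1}, {"dx": 0, "dy": 0, "dz": 0, "ax": 0, "ay": 0, "az": 0, "fingers": 1}, {"dx": 0, "dy": 0, "dz": 0, "ax": 0, "ay": 0, "az": 0, "fingers": 1}])

```text
time: 33.75
eef_pos: [0.5902, -0.2891, 0.1164]
eef_rot: [0.706, -0.042, 0.042, -0.706]
wrist_force: [-0.3, 0.1, -10.7]
gripper_width: 0.188
```

Run:
```python
from h import *
go(.5892,-.2885,.105,-6.8)
im=eyes.camera("side"); cv2.imwrite("pics/d18.png",im[:,:,::-1]); cv2.imwrite("pics/d18c.png",cv2.resize(im[230:380,220:420,::-1],None,fx=4,fy=4,interpolation=cv2.INTER_CUBIC))
im=eyes.camera("scene"); cv2.imwrite("pics/s18.png",im[:,:,::-1]); cv2.imwrite("pics/s18c.png",cv2.resize(im[90:230,30:210,::-1],None,fx=4.2,fy=4.2,interpolation=cv2.INTER_CUBIC))
go(.5892,-.2885,.105,-6.8)
```

```text
t 33.75 pos [ 0.5902 -0.2891  0.1164] yaw -6.8 width 17.473 F [ -0.3   0.1 -10.7] q [-0.53  0.35  1.43 -0.    1.37 -0.42]
world d mm [ -1.    0.6 -11.4] tool units dx dy dz [-0.027  0.284  0.012] ay units 0.00 tilt units(tool) [ 0.   -0.    0.01] other ay -30.00
t 33.85 pos [ 0.5905 -0.2894  0.1169] yaw -6.8 width 17.520 F [  0.1   0.2 -10.8] q [-0.53  0.35  1.43 -0.    1.37 -0.42]
world d mm [ -1.3   0.9 -11.9] tool units dx dy dz [-0.035  0.298  0.018] ay units 0.00 tilt units(tool) [ 0.01 -0.    0.01] other ay -30.00
```

View pics/d18c.png

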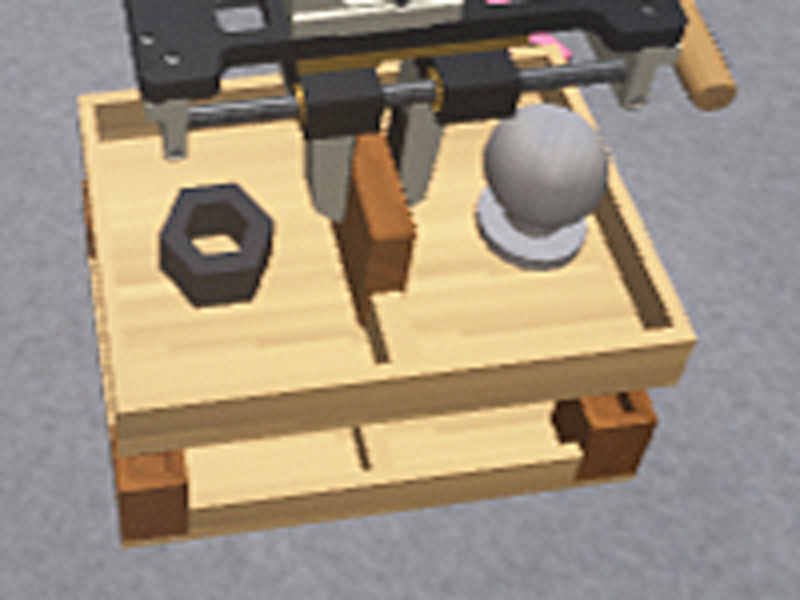

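View pics/s18c.png

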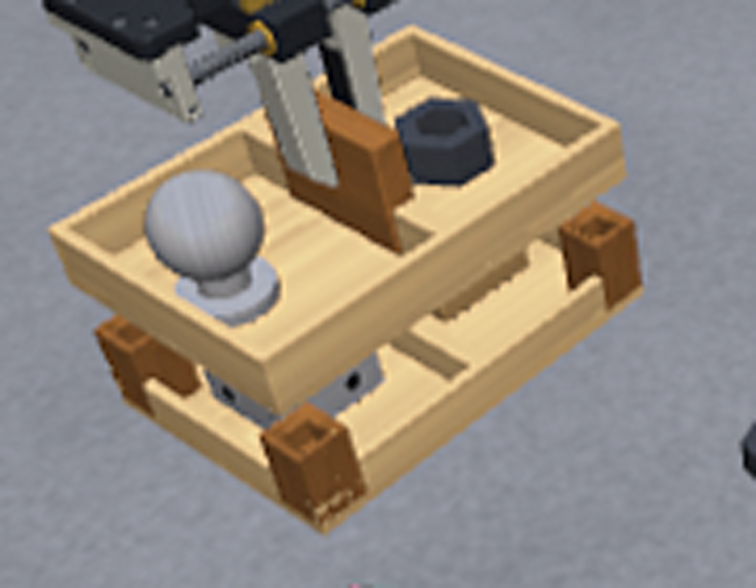

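Run:
```python
from basefit import *
z=.1168-.0502+.045
rs=[onz("scene",c(30,90,4.2,*p),z) for p in [(413,27),(622,125),(52,232),(265,358)]]
m=[(-.11,-.075),(-.11,.075),(.11,-.075),(.11,.075)]
print("scene top",fit(m,rs))
rd=[onz("side",c(220,230,4,*p),z) for p in [(114,413),(80,97),(694,341)]]
print("side top",fit([m[0],m[1],m[2]],rd))
```

```text
scene (array([ 0.5929, -0.2853]), np.float64(-7.13), np.float64(2.3), np.float64(0.9881))
side (array([ 0.5891, -0.2882]), np.float64(-6.89), np.float64(1.0), np.float64(0.9935))
wrist (array([ 0.5886, -0.2895]), np.float64(-6.7), np.float64(0.5), np.float64(0.9967))
scene top (array([ 0.5932, -0.2862]), np.float64(-6.76), np.float64(2.9), np.float64(0.9849))
side top (array([ 0.5896, -0.2897]), np.float64(-7.09), np.float64(1.1), np.float64(0.9922))
```

Call:
step_arm(steps=[{"dx": -0.01, "dy": 0.1, "dz": 0.025, "ax": 0, "ay": 0, "az": 0, "fingers": 1}, {"dx": 0, "dy": 0.15, "dz": 0, "ax": 0, "ay": 0, "az": 0, "fingers": 1}, {"dx": 0, "dy": 0.15, "dz": 0, "ax": 0, "ay": 0, "az": 0, "fingers": 1}, {"dx": 0, "dy": 0.1, "dz": 0, "ax": 0, "ay": 0, "az": 0, "fingers": 1}, {"dx": 0, "dy": 0, "dz": 0, "ax": 0, "ay": 0, "az": 0, "fingers": 1}, {"dx": 0, "dy": 0, "dz": 0, "ax": 0, "ay": 0, "az": 0, "fingers": 1}])

```text
time: 34.35
eef_pos: [0.5891, -0.2879, 0.095]
eef_rot: [-0.706, 0.042, -0.041, 0.706]
wrist_force: [0.3, 0.4, -10.4]
gripper_width: 0.191
```

Call:
step_arm(steps=[{"dx": 0, "dy": 0.08, "dz": 0, "ax": 0, "ay": 0, "az": 0, "fingers": 1}, {"dx": 0, "dy": 0.07, "dz": 0, "ax": 0, "ay": 0, "az": 0, "fingers": 1}, {"dx": 0, "dy": 0, "dz": 0, "ax": 0, "ay": 0, "az": 0, "fingers": 1}, {"dx": 0, "dy": 0, "dz": 0, "ax": 0, "ay": 0, "az": 0, "fingers": 1}])

```text
time: 34.68
eef_pos: [0.5894, -0.2881, 0.0897]
eef_rot: [-0.706, 0.042, -0.042, 0.706]
wrist_force: [-0.6, -0.0, -10.2]
gripper_width: 0.194
```

Run:
```python
from h import *
go(.5892,-.2885,.0882,-6.8)
im=eyes.camera("side"); cv2.imwrite("pics/d19c.png",cv2.resize(im[230:380,220:420,::-1],None,fx=4,fy=4,interpolation=cv2.INTER_CUBIC))
im=eyes.camera("scene"); cv2.imwrite("pics/s19c.png",cv2.resize(im[90:230,30:210,::-1],None,fx=4.2,fy=4.2,interpolation=cv2.INTER_CUBIC))
go(.5892,-.2885,.0882,-6.8)
```

```text
t 34.68 pos [ 0.5894 -0.2881  0.0897] yaw -6.8 width 18.052 F [ -0.6  -0.  -10.2] q [-0.53  0.37  1.45  0.    1.32 -0.41]
world d mm [-0.2 -0.4 -1.5] tool units dx dy dz [-0.004  0.037 -0.011] ay units -0.00 tilt units(tool) [-0.  0. -0.] other ay 30.00
t 34.78 pos [ 0.5897 -0.2882  0.0901] yaw -6.8 width 17.656 F [ -0.9   0.  -11.4] q [-0.53  0.37  1.45 -0.    1.32 -0.41]
world d mm [-0.5 -0.3 -1.9] tool units dx dy dz [-0.011  0.047 -0.008] ay units -0.00 tilt units(tool) [0. 0. 0.] other ay 30.00
```

View pics/s19c.png

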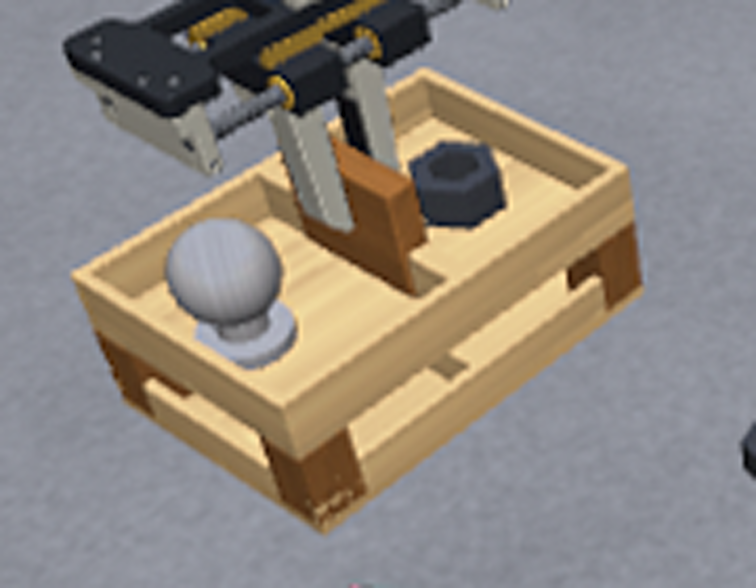

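View pics/d19c.png

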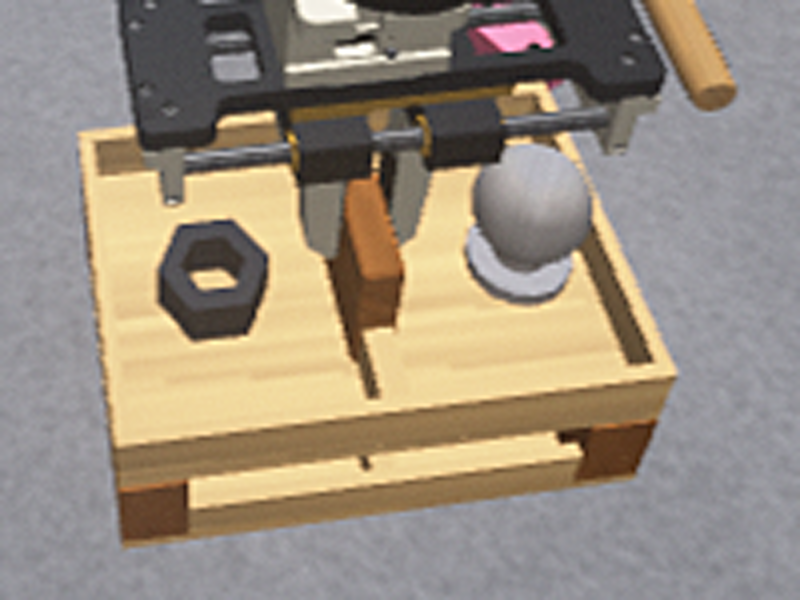

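Almost home with no contact yet; lower the last 2 mm gently.

Call:
step_arm(steps=[{"dx": 0, "dy": 0.04, "dz": 0, "ax": 0, "ay": 0, "az": 0, "fingers": 1}, {"dx": 0, "dy": 0, "dz": 0, "ax": 0, "ay": 0, "az": 0, "fingers": 1}, {"dx": 0, "dy": 0, "dz": 0, "ax": 0, "ay": 0, "az": 0, "fingers": 1}, {"dx": 0, "dy": 0.03, "dz": 0, "ax": 0, "ay": 0, "az": 0, "fingers": 1}, {"dx": 0, "dy": 0, "dz": 0, "ax": 0, "ay": 0, "az": 0, "fingers": 1}, {"dx": 0, "dy": 0, "dz": 0, "ax": 0, "ay": 0, "az": 0, "fingers": 1}])

```text
time: 35.28
eef_pos: [0.5898, -0.2883, 0.0884]
eef_rot: [0.706, -0.042, 0.042, -0.706]
wrist_force: [-4.9, 2.8, -0.8]
gripper_width: 0.186
```

Call:
step_arm(steps=[{"dx": 0, "dy": 0, "dz": 0, "ax": 0, "ay": 0, "az": 0, "fingers": 0.75}, {"dx": 0, "dy": 0, "dz": 0, "ax": 0, "ay": 0, "az": 0, "fingers": 0.65}, {"dx": 0, "dy": 0, "dz": 0, "ax": 0, "ay": 0, "az": 0, "fingers": 0.65}, {"dx": 0, "dy": 0, "dz": 0, "ax": 0, "ay": 0, "az": 0, "fingers": 0.65}, {"dx": 0, "dy": -0.3, "dz": 0, "ax": 0, "ay": 0, "az": 0, "fingers": 0.65}, {"dx": 0, "dy": -0.8, "dz": 0, "ax": 0, "ay": 0, "az": 0, "fingers": 0.65}, {"dx": 0, "dy": -1, "dz": 0, "ax": 0, "ay": 0, "az": 0, "fingers": 0.65}, {"dx": 0, "dy": -1, "dz": 0, "ax": 0, "ay": 0, "az": 0, "fingers": 0.65}, {"dx": 0, "dy": -0.5, "dz": 0, "ax": 0, "ay": 0, "az": 0, "fingers": 0.65}, {"dx": 0, "dy": 0, "dz": 0.8, "ax": 0, "ay": 0, "az": 0, "fingers": 0.65}, {"dx": 0, "dy": 0, "dz": 1, "ax": 0, "ay": 0, "az": 0, "fingers": 0.65}, {"dx": 0, "dy": 0, "dz": 1, "ax": 0, "ay": 0, "az": 0, "fingers": 0.65}, {"dx": 0, "dy": 0, "dz": 1, "ax": 0, "ay": 0, "az": 0, "fingers": 0.65}, {"dx": 0, "dy": 0, "dz": 0.7, "ax": 0, "ay": 0, "az": 0, "fingers": 0.65}, {"dx": 0, "dy": 0, "dz": 0, "ax": 0, "ay": 0, "az": 0, "fingers": 0.65}, {"dx": 0, "dy": 0, "dz": 0, "ax": 0, "ay": 0, "az": 0, "fingers": 0.65}])

```text
time: 36.62
eef_pos: [0.6114, -0.1079, 0.2325]
eef_rot: [0.706, -0.04, 0.041, -0.706]
wrist_force: [0.0, -1.0, 0.2]
gripper_width: 0.349
```

Run:
```python
from h import *
go(.5892,-.2885,.0882,-6.8)
im=eyes.camera("side"); cv2.imwrite("pics/d20.png",im[:,:,::-1]);cv2.imwrite("pics/d20c.png",cv2.resize(im[230:380,220:420,::-1],None,fx=4,fy=4,interpolation=cv2.INTER_CUBIC))
im=eyes.camera("scene"); cv2.imwrite("pics/s20.png",im[:,:,::-1]);cv2.imwrite("pics/s20c.png",cv2.resize(im[90:230,30:210,::-1],None,fx=4.2,fy=4.2,interpolation=cv2.INTER_CUBIC))
```

```text
t 36.62 pos [ 0.6114 -0.1079  0.2325] yaw -6.6 width 32.456 F [ 0.  -1.   0.2] q [-0.26  0.18  1.41 -0.    1.55 -0.14]
world d mm [ -22.2 -180.6 -144.3] tool units dx dy dz [-0.037  3.609 -4.547] ay units 0.03 tilt units(tool) [0.   0.   0.01] other ay -29.97
```

View pics/s20c.png

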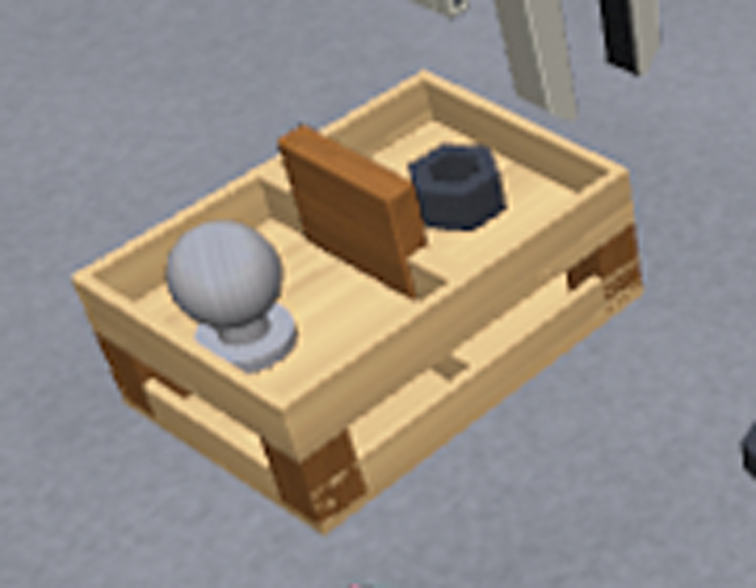

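View pics/d20c.png

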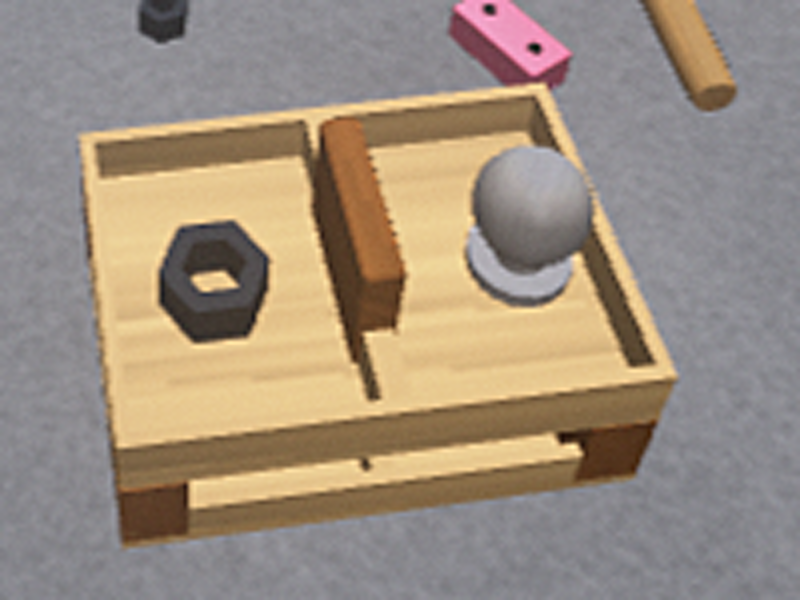

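View pics/s20.png

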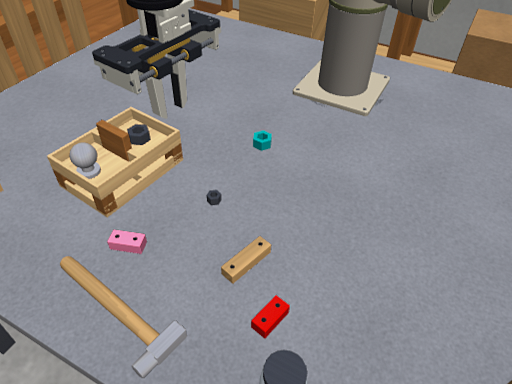

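Run:
```python
from basefit import *
s=[(423,70),(629,173),(74,277),(288,402)]; d=[(116,445),(80,137),(676,378),(546,85)]
S=[];D=[]
for a,b in zip(s,d):
    p,e=tri("scene",c(30,90,4.2,*a),"side",c(220,230,4,*b)); print(p.round(4),round(e,4))
    S.append(onz("scene",c(30,90,4.2,*a),.083)); D.append(onz("side",c(220,230,4,*b),.083))
m=[(-.11,-.075),(-.11,.075),(.11,-.075),(.11,.075)]
print("scene top",fit(m,S)); print("side top",fit(m,D))
a=cv2.imread("pics/scene0.png").astype(int); b=cv2.imread("pics/s20.png").astype(int)
for n,(x0,x1,y0,y1) in {"small":(204,224,187,208),"long":(216,276,233,285)}.items(): print(n,np.abs(a-b)[y0:y1,x0:x1].max())
```

```text
scene (array([ 0.5929, -0.2853]), np.float64(-7.13), np.float64(2.3), np.float64(0.9881))
side (array([ 0.5891, -0.2882]), np.float64(-6.89), np.float64(1.0), np.float64(0.9935))
wrist (array([ 0.5886, -0.2895]), np.float64(-6.7), np.float64(0.5), np.float64(0.9967))
[ 0.473  -0.3487  0.0829] 0.0031
[ 0.4904 -0.2004  0.0801] 0.0015
[ 0.6902 -0.3751  0.0812] 0.0004
[ 0.7064 -0.2275  0.0834] 0.0033
scene top (array([ 0.5913, -0.2868]), np.float64(-6.82), np.float64(4.6), np.float64(0.9845))
side top (array([ 0.5896, -0.2884]), np.float64(-7.09), np.float64(1.7), np.float64(0.994))
small 6
long 154
```

Run:
```python
import cv2,numpy as np
a=cv2.imread("pics/scene0.png").astype(int); b=cv2.imread("pics/s20.png").astype(int)
d=np.abs(a-b).max(2)[225:290,210:285]>25; ys,xs=np.nonzero(d); print(d.sum(), ys.min()+225,ys.max()+225,xs.min()+210,xs.max()+210, d[25:].sum())
from cell import arm; print(arm.job_done())
```

```text
339 225 241 250 283 0
the job is handed in; nothing more can be done
None
```

Both kits are made up, the handle tray is stacked on the socket tray, the gripper is open and clear, and the job is handed in. It took about 37 s of the 147 s. `arm.job_done()` gives no verdict, so what follows rests on my own checks.

**Kits:** The bracket is in the far half of the socket tray and the short cleat in the near half, both flat. The tow ball (upright) and the big nut (flat) are in separate halves of the handle tray.

**Last checks that agreed:**
- **Height:** Triangulated from the two fixed cameras, the handle tray's rim corners were at z 80–83 mm, against 83 mm when fully home. The handle tray's weight came off the wrist at the grip height I worked out for pins home.
- **Position:** The side camera put the two trays within 1 mm and 0.2° of each other.
- **Left alone:** The small nut and the long cleat show no pixel change from the first picture, beyond the spot where the bracket used to lie beside the cleat.

**Weaker checks:**
- The scene camera put the trays about 2 mm and 0.3° apart. Its hand-picked corner fit was poor, with errors up to 4.6 mm and a scale about 1.5% small. Both offsets are within the limits.
- The pins cannot be seen inside the sockets, so "fully home" rests on the heights and the contact force.
- The bracket and short cleat were not looked at again after stacking.

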